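# Put the serving set back in its canteen

## Task

Dinner is over: slide the lid of the wooden canteen fully open and put every serving piece that lies on the table back in its own slot, the one with its inlaid outline, lying flat on the slot's floor with its head the way the outline points. When all are in, slide the lid fully shut, and leave the candles, glasses, pomegranate and walnuts where they stand.

Things in the scene. Friction and masses are not known exactly. Their poses are not given: they have to be found in the camera images.
- chest: Low dark wooden cutlery canteen, fixed, 478 x 316 mm, walls 50 high, 8 thick. Origin on the table under the middle of the slot compartment; +x runs from its robot end to its far end. Compartment: x -120 to +124, y -150 to +150. Behind it, x +124 to +350, a deck level with the wall tops, on to which the lid slides. Five slot inserts lie side by side, 58 mm apart, in any order.
- lid (a joint): Sliding lid of the canteen: a 244 x 300 mm panel, its top 59 mm above the table. Value in m: 0 fully shut (covers the slots), 0.25 fully open (slid along the canteen's +x, on to the deck). It stays where it is left; about 2 N of friction.
- lid_grip (a point): Middle of the lid's grip bar, which stands on the lid near its robot-side edge: 20 mm thick along the slide, 80 mm across, top 91 mm above the table; this point is 79 mm above the table. Its x axis is the sliding direction. Lid shut: 80 mm to the robot's side of the canteen's origin.
- fork: Loose serving fork: three-tined flat steel head 74 long, 34 wide; 191 overall: from x = -70 (handle end) to x = +121 (tine tips) mm. Dark wooden handle 18 wide, 14 thick, up to x = +28. Origin: grip point in mid-thickness (near the balance point), 7 mm above what it lies on; +x to the head; the same either side up. Head 4 thick at mid-thickness. About 90 g.
- fork_tip (a point): Tip of the head of the fork, on its x axis.
- slot_fork: Slot of the fork: insert 234 x 54 mm, pale outline of the fork on its floor. Origin on its underside, below the place of the fork's origin, floor 4 mm above; +x: the way the head must point. Cheeks 8 mm above the floor beside the head and handle end (play 2 to 5 mm a side, 7 at the ends), none from x = -36 to +46 (finger room). Put away, the piece's origin is 11 mm above this one.
- spoon: Loose serving spoon: oval steel head 56 long, 42 wide; 183 overall: from x = -70 to x = +113 mm. Dark wooden handle 18 wide, 14 thick, up to x = +28. Origin: grip point in mid-thickness (near the balance point), 7 mm above what it lies on; +x to the head; the same either side up. Head 4 thick at mid-thickness. About 90 g.
- spoon_tip (a point): Tip of the head of the spoon, on its x axis.
- slot_spoon: Slot of the spoon: insert 234 x 54 mm, pale outline of the spoon on its floor. Origin on its underside, below the place of the spoon's origin, floor 4 mm above; +x: the way the head must point. Cheeks 8 mm above the floor beside the head and handle end (play 2 to 5 mm a side, 7 at the ends), none from x = -36 to +46 (finger room). Put away, the piece's origin is 11 mm above this one.
- knife: Loose serving knife: narrow pointed blade 22 wide; 194 overall: from x = -70 to x = +124 mm. Dark wooden handle 18 wide, 14 thick, up to x = +28. Origin: grip point in mid-thickness (near the balance point), 7 mm above what it lies on; +x to the head; the same either side up. Head 4 thick at mid-thickness. About 90 g.
- knife_tip (a point): Tip of the head of the knife, on its x axis.
- slot_knife: Slot of the knife: insert 234 x 54 mm, pale outline of the knife on its floor. Origin on its underside, below the place of the knife's origin, floor 4 mm above; +x: the way the head must point. Cheeks 8 mm above the floor beside the head and handle end (play 2 to 5 mm a side, 7 at the ends), none from x = -36 to +46 (finger room). Put away, the piece's origin is 11 mm above this one.
- server: Loose cake server: triangular steel head, 44 wide next to the neck, narrowing to its tip; 185 overall: from x = -70 to x = +115 mm. Dark wooden handle 18 wide, 14 thick, up to x = +28. Origin: grip point in mid-thickness (near the balance point), 7 mm above what it lies on; +x to the head; the same either side up. Head 4 thick at mid-thickness. About 90 g.
- server_tip (a point): Tip of the head of the server, on its x axis.
- slot_server: Slot of the server: insert 234 x 54 mm, pale outline of the server on its floor. Origin on its underside, below the place of the server's origin, floor 4 mm above; +x: the way the head must point. Cheeks 8 mm above the floor beside the head and handle end (play 2 to 5 mm a side, 7 at the ends), none from x = -36 to +46 (finger room). Put away, the piece's origin is 11 mm above this one.
- spreader: Loose butter spreader, clearly the shortest: small round-ended blade 26 wide; 131 overall: from x = -48 to x = +83 mm. Dark wooden handle 18 wide, 14 thick, up to x = +28. Origin: grip point in mid-thickness (near the balance point), 7 mm above what it lies on; +x to the head; the same either side up. Head 4 thick at mid-thickness. About 90 g.
- spreader_tip (a point): Tip of the head of the spreader, on its x axis.
- slot_spreader: Slot of the spreader: insert 234 x 54 mm, pale outline of the spreader on its floor. Origin on its underside, below the place of the spreader's origin, floor 4 mm above; +x: the way the head must point. Cheeks 8 mm above the floor beside the head and handle end (play 2 to 5 mm a side, 7 at the ends), none from x = -36 to +46 (finger room). Put away, the piece's origin is 11 mm above this one.
- candle_c: Bystander: pillar candle, 70 mm diameter, 60 high (the shortest of three). Origin at the centre of its underside.
- glass_a: Bystander: wine glass, 80 mm diameter, 200 high. Origin at the centre of its underside.
- glass_b: Bystander: wine glass, 80 mm diameter, 200 high. Origin at the centre of its underside.
- pomegranate: Bystander: halved pomegranate, 78 mm diameter, 37 high, cut face up. Origin at the centre of its underside.
- walnut_bowl: Bystander: black bowl of walnuts, 92 mm diameter, 60 high with the nuts. Origin at the centre of its underside.
Not all that is in view belongs to the job. Leave any orange look-alike of the spreader alone.

How it is judged:
On the way, in this order (a step that is already met when the one before it is completed fails the run):
1. the lid is slid fully open (value of joint lid above 0.235 m), for 0.2 s.
2. every serving piece present lies in its own slot (x of fork in the frame of slot_fork between -0.012 and 0.012 m and y of fork in the frame of slot_fork between -0.009 and 0.009 m and z of fork in the frame of slot_fork between 0.006 and 0.0145 m and angle between the x axis of fork and the x axis of slot_fork, either way round below 0.12 rad and x of fork_tip in the frame of slot_fork above 0.05 m and linear speed of each of fork, spoon, knife, server, spreader below 0.02 m/s and x of spoon in the frame of slot_spoon between -0.012 and 0.012 m and y of spoon in the frame of slot_spoon between -0.009 and 0.009 m and z of spoon in the frame of slot_spoon between 0.006 and 0.0145 m and angle between the x axis of spoon and the x axis of slot_spoon, either way round below 0.12 rad and x of spoon_tip in the frame of slot_spoon above 0.05 m and x of knife in the frame of slot_knife between -0.012 and 0.012 m and y of knife in the frame of slot_knife between -0.009 and 0.009 m and z of knife in the frame of slot_knife between 0.006 and 0.0145 m and angle between the x axis of knife and the x axis of slot_knife, either way round below 0.12 rad and x of knife_tip in the frame of slot_knife above 0.05 m and x of server in the frame of slot_server between -0.012 and 0.012 m and y of server in the frame of slot_server between -0.009 and 0.009 m and z of server in the frame of slot_server between 0.006 and 0.0145 m and angle between the x axis of server and the x axis of slot_server, either way round below 0.12 rad and x of server_tip in the frame of slot_server above 0.05 m and x of spreader in the frame of slot_spreader between -0.012 and 0.012 m and y of spreader in the frame of slot_spreader between -0.009 and 0.009 m and z of spreader in the frame of slot_spreader between 0.006 and 0.0145 m and angle between the x axis of spreader and the x axis of slot_spreader, either way round below 0.12 rad and x of spreader_tip in the frame of slot_spreader above 0.05 m), for 0.2 s.
3. the lid is slid fully shut (value of joint lid below 0.008 m), for 0.2 s.
At the end, for the whole second after the job is handed in: Every serving piece present lies at rest flat on the floor of its own slot (within 12 mm along and 9 mm across the slot, turned less than 0.12 rad from it, origin less than 14.5 mm above the slot's origin) with its head the way of the outline, and the lid is shut to within 8 mm (all of step 2 and value of joint lid below 0.008 m); the robot touches nothing.
It fails at once if the short candle is pushed more than 5 cm or tipped over (distance of candle_c from where it was at the start of the episode above 0.05 m or angle between candle_c's own z axis and vertical above 0.5 rad).
It fails at once if a wine glass is pushed more than 5 cm or tipped over (distance of any of glass_a, glass_b from where it was at the start of the episode above 0.05 m or angle between any of glass_a, glass_b's own z axis and vertical above 0.5 rad).
It fails at once if the pomegranate or the bowl of walnuts is pushed more than 5 cm or tipped over (distance of any of pomegranate, walnut_bowl from where it was at the start of the episode above 0.05 m or angle between any of pomegranate, walnut_bowl's own z axis and vertical above 0.5 rad).
Of fork, spoon, knife, server, spreader only 4 to 5 are there at a start; the rules pass over those that are not, and their reading is None.
At some moment in a run one of fork, spoon, knife, server, spreader may be knocked a few centimetres aside while the robot is not near it.
Once in a run the grip may slacken for a moment while it holds something.
It also fails if it takes over 208 s, if anything falls off the work surface, if the arm or the gripper's body presses on something with over 40 N, if the wrist force passes 120 N, or if a joint passes its speed limit or range.

## Robot

A 6-joint arm with a two-finger parallel gripper is mounted at the origin on the work surface. World frame = base frame: x ahead of the robot, y to its left, z up, the work surface at z = 0. Lengths are in m, angles in rad, forces in N, time in s.
With the tool pointing down it reaches from about 0.35 to 0.775 m from the base axis. Payload 7.3 kg.
Tool frame: the origin (TCP) lies midway between the tips of the shut fingers; the grasp point (between the pads) lies 19 mm behind it; x points along the fingers, z is the direction in which the jaws open and shut, and the axes are right-handed (so a half turn about x gives the same grasp; the last joint's range is limited). The gripper opens to 92 mm and grips with 3 to 60 N. Pads are 19 mm wide; open, the fingers measure 130 mm over their backs; the gripper's body (75 mm by 190 mm) begins 47 mm behind the grasp point.
Start: joints at [-0.146, 0.342, 1.524, -0, 1.275, -0.146], TCP at [0.525, 0, 0.227] pointing down, gripper open.
Joint ranges: [-2.53, 2.53], [-0.77, 2.02], [0.04, 2.7], [-1, 4.14], [0.28, 2.66], [-3.11, 3.11]. Speed limits (rad/s): [2.57, 2.57, 3.14, 3.14, 3.14, 3.14].

## Interface

Orientations are given as [roll, pitch, yaw] about the fixed x, y, z axes, in that order (R = Rz(yaw) Ry(pitch) Rx(roll)).
In Python, from cell import observe, cams, robot gives the robot as it stands.
- The arm moves only by the tool jog_arm, never from a script. Its argument "plan" is one flat list of numbers, 7 for each row, row after row: the turn, a rotation vector about the tool's x, y, z in degrees, then the shift along the tool's x, y, z in cm, then the opening, from -1 (shut) to 1 (fully open). In form: [ax, ay, az, x, y, z, jaw, ax, ay, az, x, y, z, jaw, ...]. A call has 1 to 10 rows; each row is the pose to reach, as a shift and turn from the pose commanded when the call began, along the tool's axes at that moment; what a row does not reach only later rows make up. A row lasts 1/10 s, in which the tool goes at most 50 mm and 8.59 degrees, less where a joint would pass 70% of its speed; a pose out of reach is approached as far as the arm can. A call with a gripper value outside its range is refused whole. The fingers move at their own pace and stop on an object; "newtons" is the grip in N (left out, the last holds). Time passes only in rows, so rows that repeat a pose let the fingers close. It gives the time, the measured TCP pose, the force and the opening at its end, in the units of the state.
- observe(): the state, without advancing time (a new reading comes with each control period).
- cams.read_camera(name): name is "scene" or "side" or "wrist"; returns a dict with "image" (400x640x3 uint8, red, green, blue), "fov_y" (degrees; the focal length in pixels is half the picture's height over the tangent of half this angle, whatever the lens; pixels are square), "cx", "cy" (the principal point, pixels), "T" (4x4, takes a point from camera to world coordinates). Camera axes: x right, y down, z forward; pixel columns grow to the right and rows downward; lengths in m; the calibration is good to about 2 mm. The wrist camera is an equidistant fisheye: a pixel r from the principal point sees the ray r / f radians off the axis. A picture is of the moment at which its call begins. There is no depth.
- robot.hand_in(): hands the job in, once; it reports no verdict.
The state is a dict: "time": time; "qpos": joint angles; "qvel": joint speeds; "joint_efforts": joint torques, N m; "tool_pos": TCP position; "tool_rot": TCP orientation; "contact_force": force on the tool from outside, world axes, zero at the start; "torque": the same for the moment, N m; "opening": finger opening in m.
Only numpy, scipy, OpenCV 4.12 (cv2) and the standard library are available. Lean on these libraries where they do the work, as an engineer would, in place of code of your own. Each camera call takes 0.05 s, during which the arm holds its last target.

## Working session

There is one attempt and no reset: what is moved stays moved. The work goes in short steps, Python scripts to look and compute and a tool call to move; the robot and the scene stay as the last step left them, time stands still between calls to the robot, and variables do not carry over. Pictures are saved under pics/ and viewed, and the job is handed in when it is done.

Besides the shell and the picture viewer there is one more tool, called after "Request:" as name(argument=value, ...) on one line, values as JSON. jog_arm: Moves the arm, as the interface text tells. Its arguments: {"type":"object","properties":{"plan":{"type":"array"},"newtons":{"type":"number"}},"required":["plan"]}

```bash
ls; mkdir -p pics; python3 - <<'E'
from cell import observe, cams, robot
import cv2,numpy as np
s=observe(); print({k:np.round(v,4) for k,v in s.items()})
for n in ["scene","side","wrist"]:
    c=cams.read_camera(n); cv2.imwrite(f"pics/{n}0.png",c["image"][:,:,::-1]); print(n,c["fov_y"],c["cx"],c["cy"]);print(np.round(c["T"],3).tolist())
E
```

```text
pics
{'time': np.float64(0.0), 'qpos': array([-0.146 ,  0.3427,  1.525 , -0.    ,  1.2754, -0.146 ]), 'qvel': array([ 0.0003,  0.0005, -0.0003, -0.0012,  0.0004, -0.0013]), 'joint_efforts': array([ 8.00000e-04, -4.31246e+01, -2.44220e+01,  7.18000e-02,
        5.59000e-02, -1.00000e-04]), 'tool_pos': array([5.246e-01, 1.000e-04, 2.261e-01]), 'tool_rot': array([2.9988, 1.5693, 2.9989]), 'contact_force': array([-0.9131, -0.5509,  0.8232]), 'torque': array([ 0.0012, -0.0039, -0.0038]), 'opening': np.float64(0.092)}
scene 46.4145093636777 317.7860909051006 196.33345852022305
[[0.099, 0.757, -0.646, 1.368], [0.995, -0.08, 0.059, -0.193], [-0.007, -0.649, -0.761, 1.108], [0.0, 0.0, 0.0, 1.0]]
side 46.34224369504587 319.1986715151696 191.46463452399897
[[-0.838, -0.274, 0.473, -0.172], [-0.546, 0.45, -0.707, 0.866], [-0.019, -0.85, -0.526, 0.804], [0.0, 0.0, 0.0, 1.0]]
wrist 65.70646984690485 313.41469827927284 200.4400088569609
[[1.0, 0.001, -0.002, 0.525], [0.001, -0.952, -0.308, 0.085], [-0.002, 0.308, -0.952, 0.384], [0.0, 0.0, 0.0, 1.0]]
```

View pics/scene0.png

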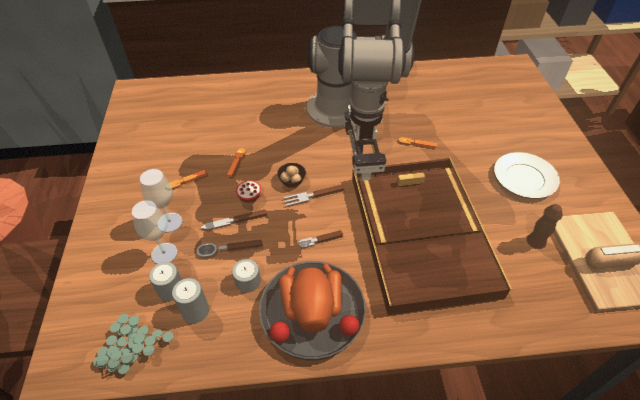

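View pics/side0.png

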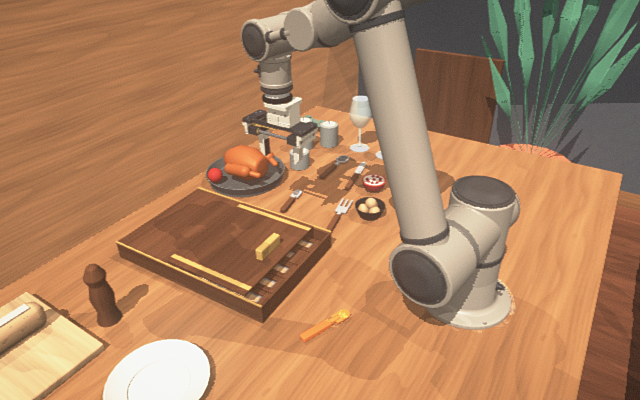

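View pics/wrist0.png

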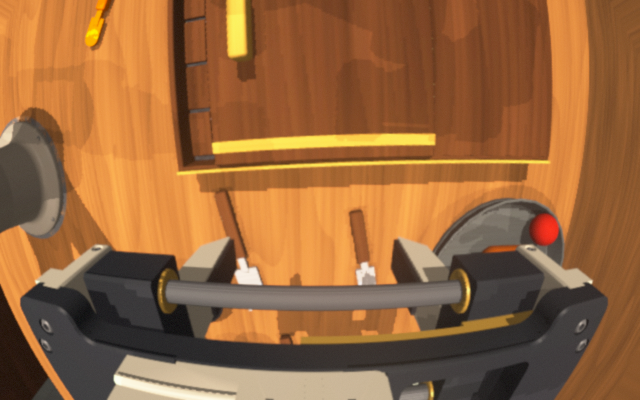

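```bash
cat > h.py <<'E'
from cell import observe, cams, robot
import cv2,numpy as np
from scipy.spatial.transform import Rotation as R
np.set_printoptions(suppress=True,precision=4)
def f_of(c): return 200/np.tan(np.radians(c["fov_y"])/2)
def ray(c,u,v,fish=False):
    f=f_of(c); x=(u-c["cx"])/f; y=(v-c["cy"])/f
    if fish:
        r=np.hypot(x,y); d=np.array([0,0,1.]) if r<1e-9 else np.array([np.sin(r)*x/r,np.sin(r)*y/r,np.cos(r)])
    else: d=np.array([x,y,1.])
    T=np.array(c["T"]); return T[:3,3],T[:3,:3]@d
def onplane(c,u,v,z,fish=False):
    o,d=ray(c,u,v,fish); return o+d*(z-o[2])/d[2]
def proj(c,P,fish=False):
    T=np.array(c["T"]); p=T[:3,:3].T@(np.asarray(P)-T[:3,3]); f=f_of(c)
    if fish:
        r=np.hypot(p[0],p[1]); t=np.arctan2(r,p[2]); return c["cx"]+f*t*p[0]/r, c["cy"]+f*t*p[1]/r
    return c["cx"]+f*p[0]/p[2], c["cy"]+f*p[1]/p[2]
def rect(c,x0,x1,y0,y1,z,s,fish):
    """top-down rectified image: rows x from x1(top) down to x0, cols y from y1 (left) to y0; s px/m"""
    H=int((x1-x0)*s);W=int((y1-y0)*s)
    X=x1-(np.arange(H)+.5)/s; Y=y1-(np.arange(W)+.5)/s
    XX,YY=np.meshgrid(X,Y,indexing='ij')
    T=np.array(c["T"]);P=np.stack([XX,YY,np.full_like(XX,z)],-1)-T[:3,3]
    p=P@T[:3,:3]; f=f_of(c)
    if fish:
        r=np.hypot(p[...,0],p[...,1]);t=np.arctan2(r,p[...,2]); u=c["cx"]+f*t*p[...,0]/r; v=c["cy"]+f*t*p[...,1]/r
    else: u=c["cx"]+f*p[...,0]/p[...,2]; v=c["cy"]+f*p[...,1]/p[...,2]
    return cv2.remap(c["image"],u.astype(np.float32),v.astype(np.float32),cv2.INTER_LINEAR)
def save(n,im): cv2.imwrite(f"pics/{n}.png",im[:,:,::-1])
def tool():
    s=observe(); return np.array(s["tool_pos"]),R.from_euler('xyz',s["tool_rot"]),s
E
python3 - <<'E'
from h import *
c=cams.read_camera("scene"); np.save("scene.npy",c,allow_pickle=True)
im=c["image"]
save("crop1",cv2.resize(im[120:300,150:370],None,fx=3.6,fy=3.3,interpolation=cv2.INTER_CUBIC)[:600,:800])
save("crop2",cv2.resize(im[130:320,330:530],None,fx=3.1,fy=3.1,interpolation=cv2.INTER_CUBIC)[:600])
E
```

```text
(no output)
```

View pics/crop1.png

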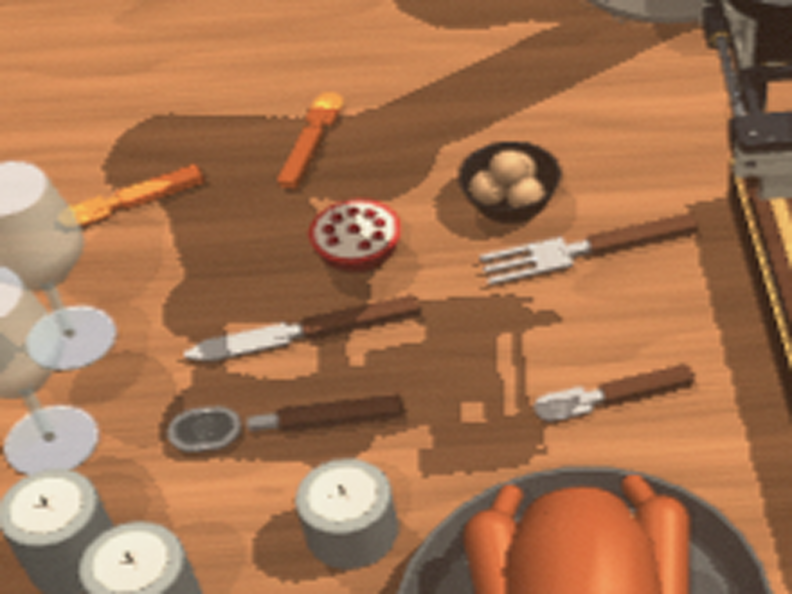

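View pics/crop2.png

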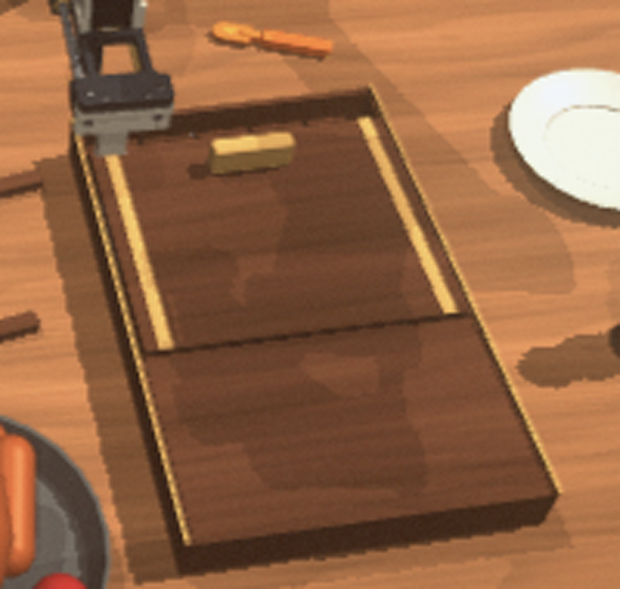

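```bash
python3 - <<'E'
from h import *
c=np.load("scene.npy",allow_pickle=True).item()
for u,v in [(389.7,305.8),(510,288.7),(449.4,158.4),(353.5,178)]: print(onplane(c,u,v,0.05))
w=cams.read_camera("wrist")
# wall top plane
save("rectw",rect(w,0.30,0.90,-0.2,0.45,0.05,900,True))
save("rects",rect(c,0.30,0.90,-0.3,0.45,0.05,900,False)[:,:800])
E
```

```text
[0.8427 0.031  0.05  ]
[0.8271 0.3444 0.05  ]
[0.3543 0.3227 0.05  ]
[0.4063 0.0056 0.05  ]
```

View pics/rectw.png

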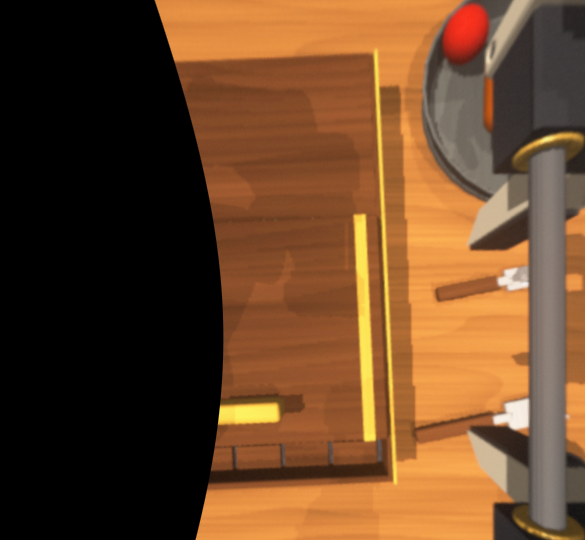

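View pics/rects.png

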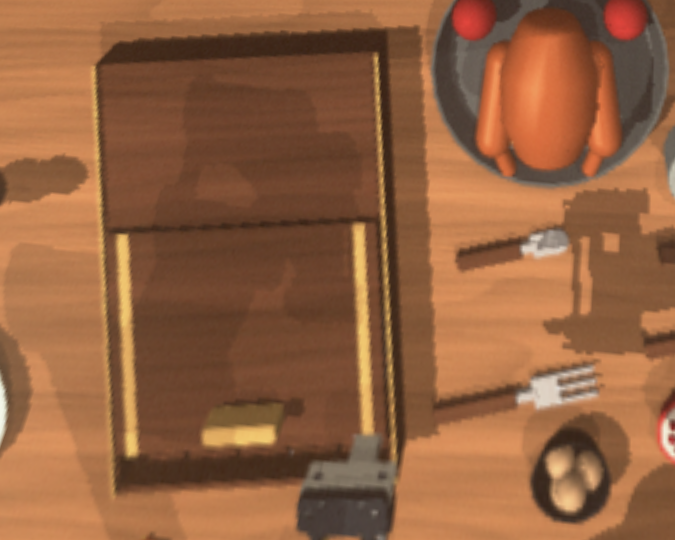

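```bash
cat >> h.py <<'E'
def go(P=None,zdir=None,yaw=None,rel=None):
    """print rotvec (deg, tool axes) and shift (cm, tool axes) to bring TCP to P, pointing down, tool z along angle yaw (mod pi) in world"""
    p,r,s=tool(); M=r.as_matrix()
    cur=np.arctan2(M[1,2],M[0,2])
    y=cur if yaw is None else yaw
    if yaw is not None: y=cur+(yaw-cur+np.pi/2)%np.pi-np.pi/2
    x=np.array([0,0,-1.]); z=np.array([np.cos(y),np.sin(y),0]); G=np.stack([x,np.cross(z,x),z],1)
    rv=(r.inv()*R.from_matrix(G)).as_rotvec(degrees=True)
    d=M.T@(np.asarray(P)-p)*100
    # alternative half-turn
    print("turn",np.round(rv,2),"shift",np.round(d,2),"| q6",round(s["qpos"][5],2),"cur z yaw deg",round(np.degrees(cur),1),"open",round(s["opening"],4),"t",round(s["time"],2))
E
python3 - <<'E'
from h import *
p,r,s=tool(); print(p); print(r.as_matrix())
go([0.452,0.171,0.13],yaw=0.042)
w=cams.read_camera("wrist"); im=w["image"]
save("wg",cv2.resize(im[0:180,160:470],None,fx=2.5,fy=2.5))
E
```

```text
[0.5248 0.0001 0.2264]
[[-0.0006 -0.      1.    ]
 [ 0.0001  1.      0.    ]
 [-1.      0.0001 -0.0006]]
turn [-2.41 -0.03 -0.01] shift [ 9.65 17.09 -7.28] | q6 -0.15 cur z yaw deg 0.0 open 0.0918 t 0.25
```

View pics/wg.png

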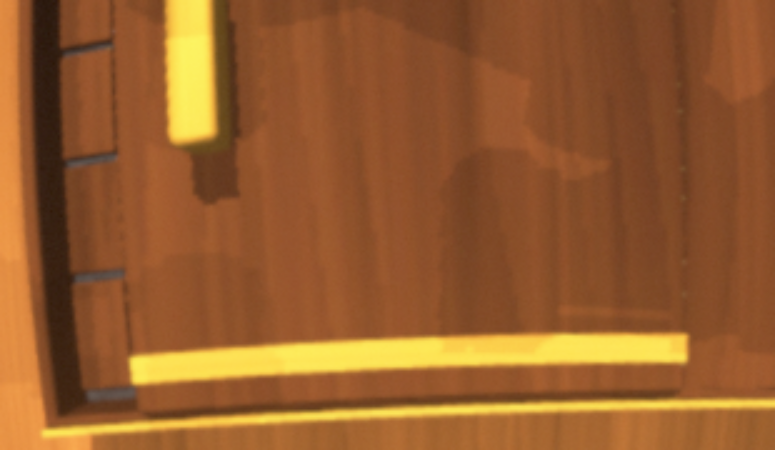

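Request:
jog_arm(plan=[-1,0,0,2,5,-2,1,-2.4,0,0,4,9,-4,1,-2.4,0,0,5,13,-6,1,-2.4,0,0,7,17,-7.2,1,-2.4,0,0,7,17,-7.2,1,-2.4,0,0,7,17,-7.2,1])

```text
time: 0.9
tool_pos: [0.4526, 0.1708, 0.1565]
tool_rot: [-2.483, 1.57, -2.438]
contact_force: [-0.4, -0.5, -0.8]
opening: 0.092
```

```bash
python3 - <<'E'
from h import *
p,r,s=tool(); print(p,s["contact_force"])
w=cams.read_camera("wrist"); save("w1",w["image"])
E
```

```text
[0.4526 0.1708 0.1565] [-0.4349 -0.5212 -0.8062]
```

View pics/w1.png

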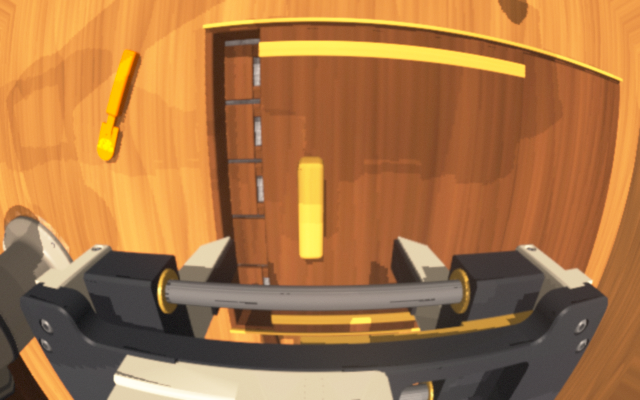

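```bash
python3 - <<'E'
from h import *
w=cams.read_camera("wrist")
for u,v in [(300,160),(323,160),(300,256),(323,256)]: print(onplane(w,u,v,0.091,True))
for u,v in [(206,27),(618,79),(230,330)]: print(onplane(w,u,v,0.05,True))
E
```

```text
[0.4414 0.2131 0.091 ]
[0.4583 0.2139 0.091 ]
[0.4438 0.1342 0.091 ]
[0.4625 0.135  0.091 ]
[0.3527 0.3238 0.05  ]
[0.8256 0.3446 0.05  ]
[0.364  0.0081 0.05  ]
```

Request:
jog_arm(plan=[0,0,0,4,0.2,0,1,0,0,0,7.5,0.2,0,1,0,0,0,9,0.2,0,1,0,0,0,9,0.2,0,1,0,0,0,9,0.2,0,-0.7,0,0,0,9,0.2,0,-0.9,0,0,0,9,0.2,0,-0.9,0,0,0,9,0.2,0,-0.9,0,0,0,9,0.2,0,-0.9,0,0,0,9,0.2,0,-0.9], newtons=25)

```text
time: 2.0
tool_pos: [0.453, 0.1721, 0.067]
tool_rot: [0.117, 1.57, 0.159]
contact_force: [-0.3, -0.4, -0.4]
opening: 0.0483
```

Request:
jog_arm(plan=[0,0,0,0,0,2,-0.9,0,0,0,0,0,5,-0.9,0,0,0,0,0,8,-0.9,0,0,0,0,0,11,-0.9,0,0,0,0,0,14,-0.9,0,0,0,0,0,17,-0.9,0,0,0,0,0,19,-0.9,0,0,0,0,0,20.2,-0.9,0,0,0,0,0,20.2,-0.9,0,0,0,0,0,20.2,-0.9])

```text
time: 3.0
tool_pos: [0.6549, 0.1811, 0.0664]
tool_rot: [0.859, 1.57, 0.901]
contact_force: [1.8, 3.2, -1.7]
opening: 0.0198
```

Request:
jog_arm(plan=[0,0,0,0,0,0,0.5,0,0,0,0,0,0,0.5,0,0,0,0,0,0,0.5,0,0,0,-4,0,0,0.5,0,0,0,-9,0,0,0.5,0,0,0,-14,0,-4,0.5,0,0,0,-18,-2,-8,0.5,0,0,0,-19,-4,-12,0.5,0,0,0,-19,-4,-16,0.5,0,0,0,-19,-4,-16,0.5])

```text
time: 4.0
tool_pos: [0.4912, 0.1329, 0.2578]
tool_rot: [-2.954, 1.569, -2.912]
contact_force: [-0.3, -0.3, -0.3]
opening: 0.0687
```

```bash
python3 - <<'E'
from h import *
p,r,s=tool(); print(p,s["contact_force"])
w=cams.read_camera("wrist"); save("w2",w["image"]); np.save("w2.npy",w,allow_pickle=True)
c=cams.read_camera("scene");save("s2",c["image"]); np.save("s2.npy",c,allow_pickle=True)
E
```

```text
[0.4912 0.1329 0.2578] [-0.3162 -0.259  -0.3354]
```

View pics/w2.png

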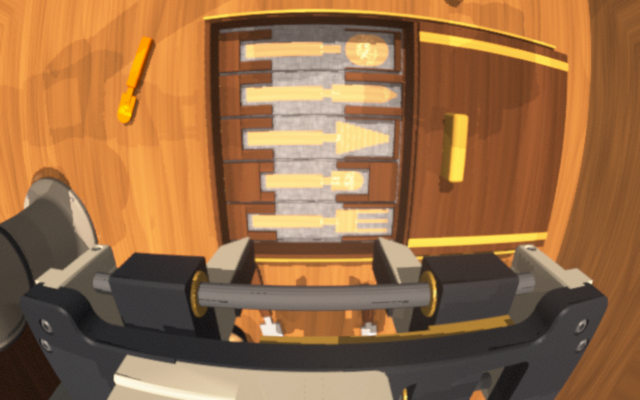

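View pics/s2.png

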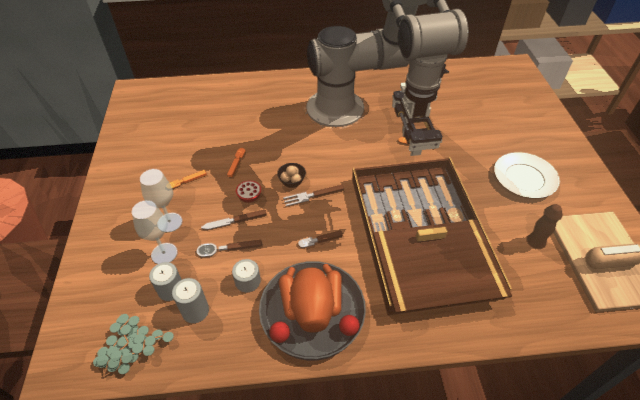

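```bash
python3 - <<'E'
from h import *
w=np.load("w2.npy",allow_pickle=True).item()
im=rect(w,0.34,0.64,0.0,0.34,0.008,2000,True)
save("r2",im)
hsv=cv2.cvtColor(im,cv2.COLOR_RGB2HSV); 
for x,y in [(0,0)]: pass
print(im.shape)
E
```

```text
(600, 680, 3)
```

View pics/r2.png

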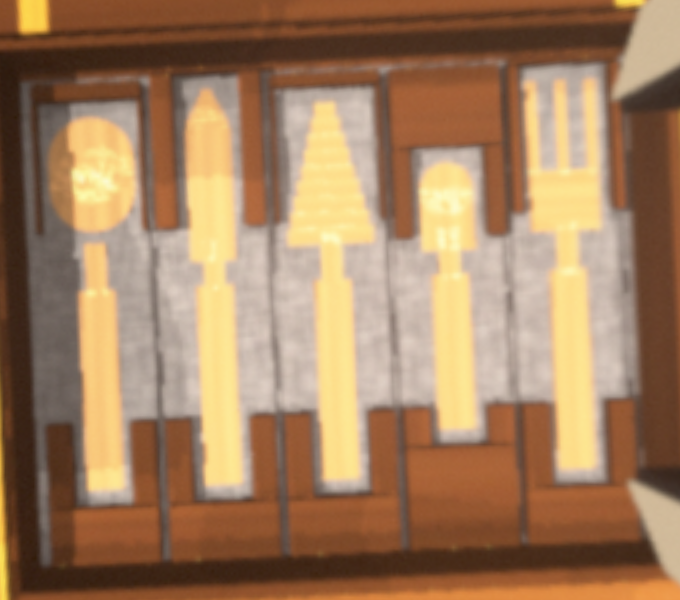

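```bash
python3 - <<'E'
from h import *
w=np.load("w2.npy",allow_pickle=True).item()
im=rect(w,0.34,0.64,0.0,0.34,0.012,2000,True)
hsv=cv2.cvtColor(im,cv2.COLOR_RGB2HSV)
m=((hsv[...,0]<26)&(hsv[...,1]>70)&(hsv[...,2]>170)).astype(np.uint8)
m=cv2.morphologyEx(m,cv2.MORPH_OPEN,np.ones((3,3)))
m[:60]=0;m[500:]=0
save("m2",np.repeat(m[...,None]*255,3,2))
L={'spoon':(-70,113,40,150),'knife':(-70,124,160,265),'server':(-70,115,275,390),'spreader':(-48,83,400,510),'fork':(-70,121,512,620)}
for k,(a,b,c0,c1) in L.items():
    mm=m[:,c0:c1]; rr=np.where(mm.sum(1)>4)[0]
    ys,xs=np.where(mm); xs=xs+c0
    r0,r1=rr.min(),rr.max()+1
    # centreline: row mean of handle
    hr=[r for r in range(300,430)]
    cm=[(np.where(mm[r])[0].min()+np.where(mm[r])[0].max()+1)/2+c0 for r in hr if mm[r].sum()>8]
    hr=[r for r in hr if mm[r].sum()>8]
    s,i=np.polyfit(hr,cm,1)
    xt=0.64-r0/2000; xe=0.64-r1/2000; L_=(r1-r0)/2000*np.hypot(1,s)
    fr=-a/(b-a); xo=xe+fr*(xt-xe); ro=(0.64-xo)*2000; yo=0.34-(s*ro+i)/2000
    print(k,"len",round(L_,4),(b-a)/1000,"yaw",round(np.arctan(s),4),"origin",round(xo,4),round(yo,4))
E
```

```text
spoon len 0.1862 0.183 yaw 0.0486 origin 0.4661 0.2894
knife len 0.1977 0.194 yaw 0.0427 origin 0.4688 0.2311
server len 0.1886 0.185 yaw 0.0354 origin 0.4713 0.1728
spreader len 0.1565 0.131 yaw -0.0037 origin 0.4593 0.1144
fork len 0.2113 0.191 yaw 0.0494 origin 0.4693 0.056
```

View pics/m2.png

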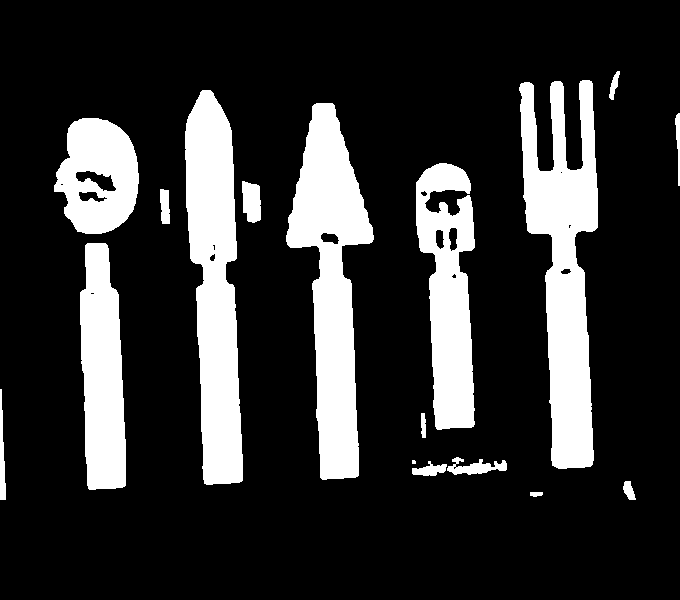

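```bash
python3 - <<'E'
from h import *
c=np.load("s2.npy",allow_pickle=True).item()
im=rect(c,0.42,0.72,-0.38,0.02,0.007,2000,False)
save("r3",im); print(im.shape)
# bystanders
for n,u,v,z in [("glassA foot",170,222,0),("glassB foot",164,253,0),("candle_c top",246,269,.06),("pom",248,188,.037),("bowl",291,174,.05),("glassA rim",153,178,.2),("glassB rim",146,210,.2)]: print(n,onplane(c,u,v,z))
E
```

```text
(600, 800, 3)
glassA foot [ 0.4803 -0.557   0.    ]
glassB foot [ 0.5907 -0.5622  0.    ]
candle_c top [ 0.7056 -0.323   0.06  ]
pom [ 0.4017 -0.3199  0.037 ]
bowl [ 0.3691 -0.185   0.05  ]
glassA rim [ 0.4864 -0.5519  0.2   ]
glassB rim [ 0.5957 -0.5553  0.2   ]
```

View pics/r3.png

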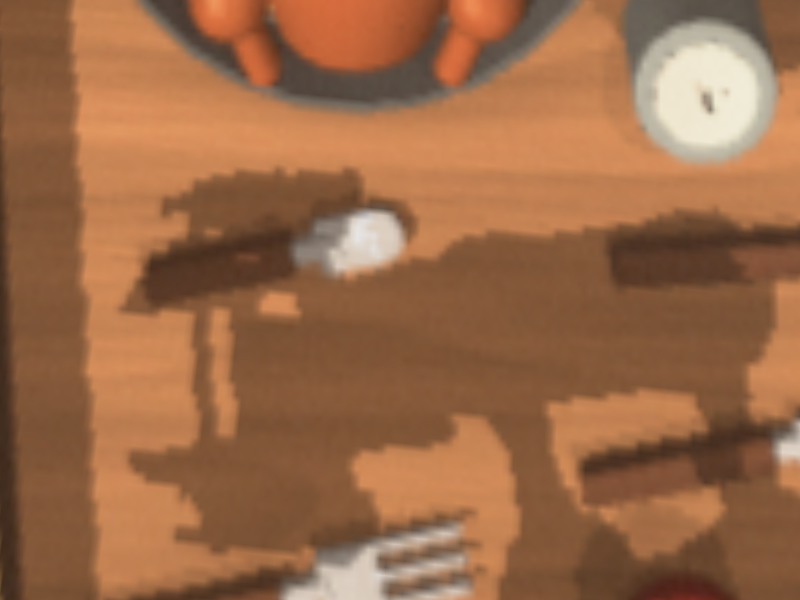

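Request:
jog_arm(plan=[0,0,0,-2,-4,0,0.5,0,0,0,-3,-8,0,0.5,0,0,0,-4,-12,0,0.5,0,0,0,-4,-16,0,0.5,0,0,0,-4,-20,0,0.5,0,0,0,-4,-24,0,0.5,0,0,0,-4,-28,0,0.5,0,0,0,-4,-31,0,0.5,0,0,0,-4,-33,0,0.5,0,0,0,-4,-33,0,0.5])

```text
time: 5.1
tool_pos: [0.5114, -0.1991, 0.2956]
tool_rot: [-2.421, 1.57, -2.382]
contact_force: [0.5, 0.4, 0.3]
opening: 0.0691
```

```bash
python3 - <<'E'
from h import *
p,r,s=tool(); print(p,s["qpos"])
w=cams.read_camera("wrist"); save("w3",w["image"]); np.save("w3.npy",w,allow_pickle=True)
E
```

```text
[ 0.5114 -0.1991  0.2956] [-0.5105  0.3442  1.3307 -0.0007  1.4669 -0.549 ]
```

View pics/w3.png

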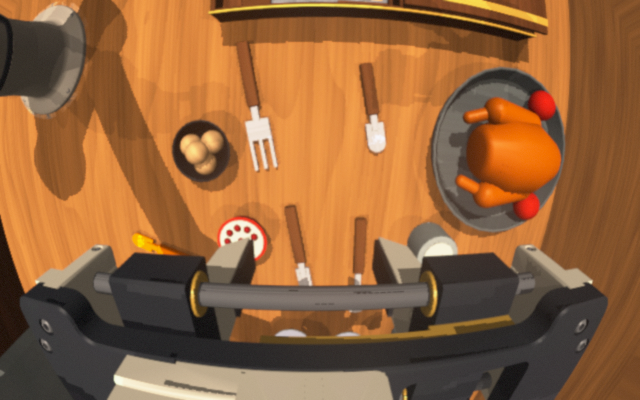

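```bash
python3 - <<'E'
from h import *
w=np.load("w3.npy",allow_pickle=True).item()
for n,u,v in [("fork",258,110),("spr",371,105),("knife",297,240),("spoon",360,248)]:
    P=onplane(w,u,v,0.007,True); print(n,P)
save("r4",rect(w,0.38,0.62,-0.28,0.02,0.010,2500,True))
E
```

```text
fork [ 0.4282 -0.1254  0.007 ]
spr [ 0.5901 -0.1116  0.007 ]
knife [ 0.4897 -0.326   0.007 ]
spoon [ 0.5919 -0.3368  0.007 ]
```

View pics/r4.png

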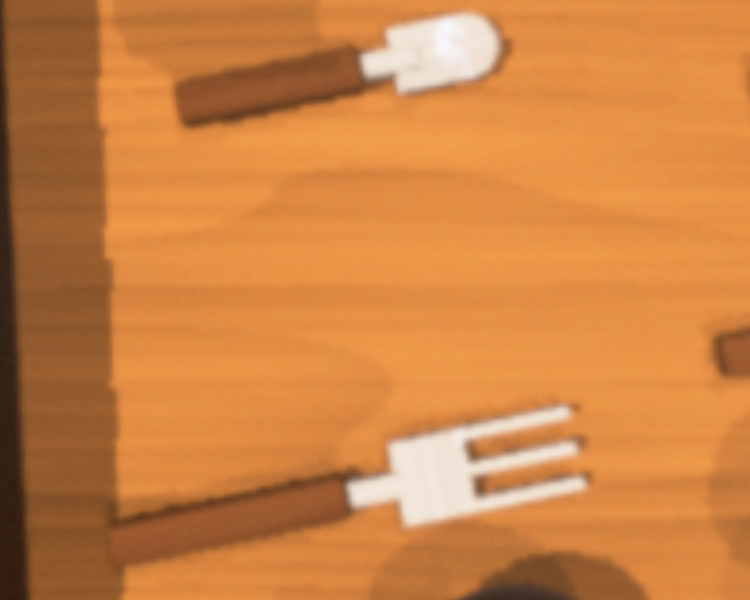

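```bash
python3 - <<'E'
from h import *
go([0.4157,-0.0934,0.10],yaw=0.209)
E
```

```text
turn [-9.7  -0.03 -0.03] shift [19.59 10.75 -9.12] | q6 -0.55 cur z yaw deg 2.3 open 0.069 t 5.15
```

Request:
jog_arm(plan=[-4,0,0,2,3,-2.5,0,-8,0,0,5,6,-5,0,-9.7,0,0,9,9,-7.5,0,-9.7,0,0,13,10.7,-9.1,0,-9.7,0,0,16.5,10.7,-9.1,0,-9.7,0,0,19.6,10.7,-9.1,0,-9.7,0,0,19.6,10.7,-9.1,0])

```text
time: 5.85
tool_pos: [0.4131, -0.0909, 0.098]
tool_rot: [2.494, 1.564, 2.707]
contact_force: [0.8, 0.2, 0.3]
opening: 0.046
```

```bash
python3 - <<'E'
from h import *
go([0.4157,-0.0934,0.003],yaw=0.209)
w=cams.read_camera("wrist"); save("w4",w["image"]); np.save("w4.npy",w,allow_pickle=True)
print(proj(w,[0.4157,-0.0934,0.014],True))
E
```

```text
turn [ 0.21 -0.32 -0.24] shift [ 9.5  -0.34  0.25] | q6 -0.61 cur z yaw deg 12.2 open 0.046 t 5.85
(np.float64(316.4444056015787), np.float64(211.89007927302256))
```

View pics/w4.png

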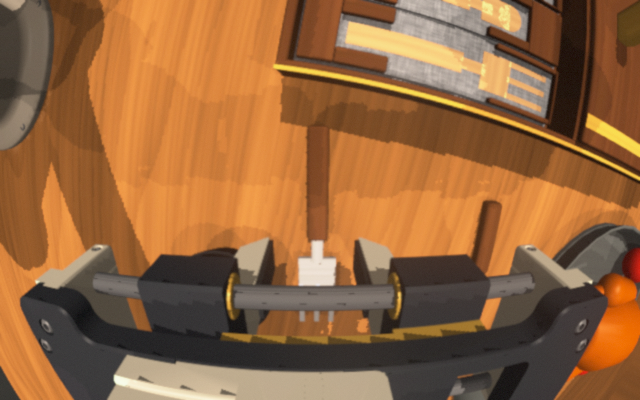

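Request:
jog_arm(plan=[0,0,0,4,-0.3,0.2,0,0,0,0,8,-0.3,0.2,0,0,0,0,9.5,-0.3,0.2,0,0,0,0,9.5,-0.3,0.2,0,0,0,0,9.5,-0.3,0.2,-0.8,0,0,0,9.5,-0.3,0.2,-0.9,0,0,0,9.5,-0.3,0.2,-0.9,0,0,0,9.5,-0.3,0.2,-0.9], newtons=40)

```text
time: 6.7
tool_pos: [0.4182, -0.0956, 0.0067]
tool_rot: [-0.63, 1.569, -0.419]
contact_force: [-2.0, 0.3, 0.2]
opening: 0.0188
```

```bash
python3 - <<'E'
from h import *
go([0.4157,-0.0934,0.09]); print(tool()[0], tool()[2]["contact_force"])
E
```

```text
turn [-0.    0.09  0.06] shift [-8.34  0.25 -0.18] | q6 -0.61 cur z yaw deg 12.1 open 0.0188 t 6.7
[ 0.4182 -0.0956  0.0067] [-1.97    0.3186  0.168 ]
```

Request:
jog_arm(plan=[0,0,0,0,0,0,-0.4,0,0,0,0,0,0,-0.4,0,0,0,0.2,0.2,0,-0.4,0,0,0,0.4,0.2,0,-0.4,0,0,0,0.4,0.2,0,-0.9,0,0,0,0.4,0.2,0,-0.9,0,0,0,0.4,0.2,0,-0.9,0,0,0,0.4,0.2,0,-0.9])

```text
time: 7.5
tool_pos: [0.4171, -0.0933, 0.0017]
tool_rot: [2.122, 1.571, 2.334]
contact_force: [-0.2, 0.2, -0.3]
opening: 0.0174
```

```bash
python3 - <<'E'
from h import *
go([0.4768,0.0562,0.12],yaw=0.209+np.pi/2-0.1); print(tool()[0], tool()[2]["contact_force"])
E
```

```text
turn [-84.15   0.    -0.01] shift [-11.83  13.37   8.97] | q6 -0.61 cur z yaw deg 12.1 open 0.0174 t 7.5
[ 0.4171 -0.0933  0.0017] [-0.1821  0.1746 -0.3046]
```

Request:
jog_arm(plan=[0,0,0,-3,0,0,-0.9,0,0,0,-7,0,0,-0.9,0,0,0,-10.5,0,0,-0.9,-8,0,0,-11.8,2,1.5,-0.9,-16,0,0,-11.8,4,3,-0.9,-24,0,0,-11.8,6,4.5,-0.9,-32,0,0,-11.8,8,6,-0.9,-40,0,0,-11.8,10,7.5,-0.9,-48,0,0,-11.8,12,9,-0.9,-56,0,0,-11.8,13.4,9,-0.9])

```text
time: 8.5
tool_pos: [0.4783, 0.0579, 0.1197]
tool_rot: [-1.019, 1.569, 0.176]
contact_force: [0.4, -0.5, -0.7]
opening: 0.0175
```

```bash
python3 - <<'E'
from h import *
go([0.4768,0.0562,0.12],yaw=0.044+np.pi/2); print(tool()[0], tool()[2]["contact_force"])
E
```

```text
turn [-24.04   0.03   0.07] shift [-0.03  0.07 -0.22] | q6 -1.23 cur z yaw deg 68.5 open 0.0175 t 8.5
[0.4783 0.0579 0.1197] [ 0.4132 -0.4646 -0.6864]
```

Request:
jog_arm(plan=[-8,0,0,0,0,0,-0.9,-16,0,0,0,0,0,-0.9,-24,0,0,0,0,-0.2,-0.9,-24,0,0,0,0,-0.2,-0.9,-24,0,0,0,0,-0.2,-0.9])

```text
time: 9.0
tool_pos: [0.4762, 0.0547, 0.1197]
tool_rot: [1.141, 1.571, 2.744]
contact_force: [-0.5, 0.5, -0.9]
opening: 0.0175
```

```bash
python3 - <<'E'
from h import *
go([0.4768,0.0562,0.012],yaw=0.044+np.pi/2); print(tool()[0], tool()[2]["contact_force"])
w=cams.read_camera("wrist"); save("w5",w["image"]); np.save("w5.npy",w,allow_pickle=True)
c=cams.read_camera("scene"); save("s5",cv2.resize(c["image"][100:320,330:530],None,fx=2.7,fy=2.7))
c=cams.read_camera("side"); save("d5",cv2.resize(c["image"][150:320,100:350],None,fx=3,fy=3))
E
```

```text
turn [-0.65  0.   -0.01] shift [10.77 -0.06  0.15] | q6 -1.65 cur z yaw deg 91.9 open 0.0175 t 9.0
[0.4762 0.0547 0.1197] [-0.4902  0.4552 -0.9312]
```

View pics/w5.png

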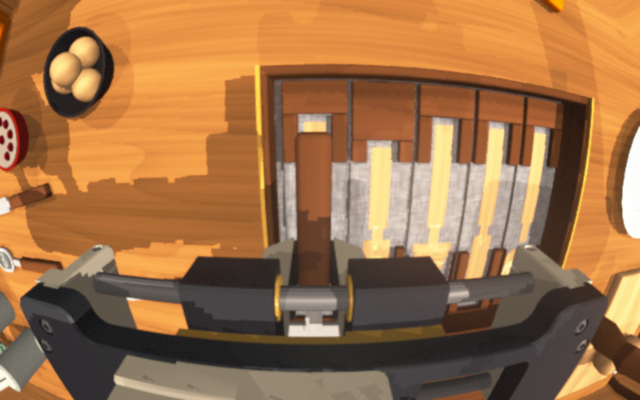

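View pics/s5.png

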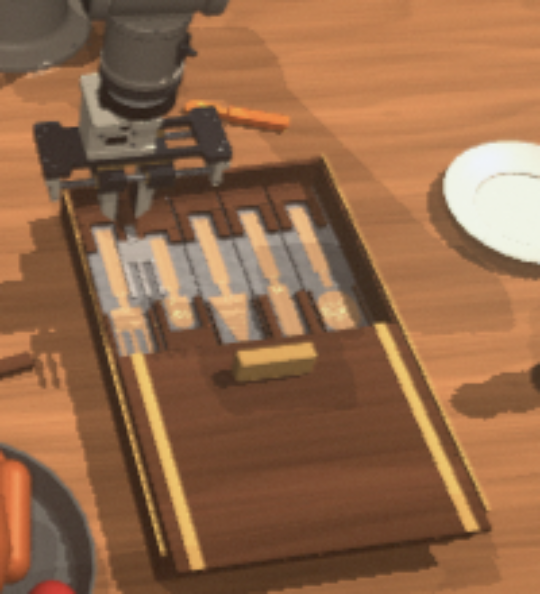

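View pics/d5.png

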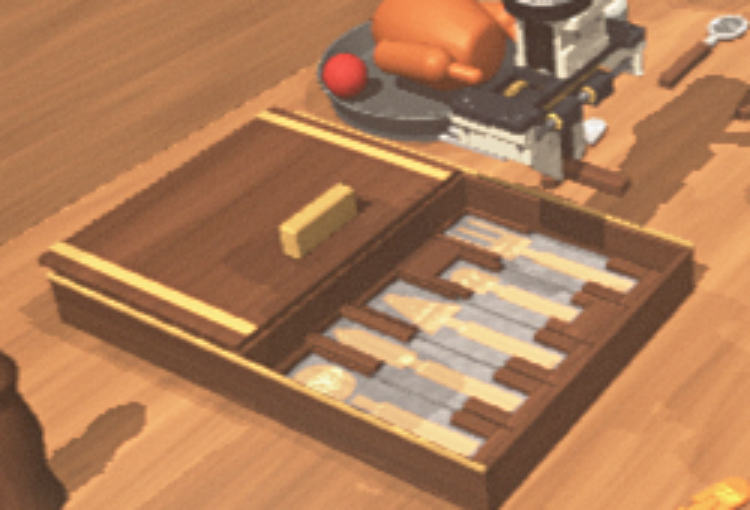

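```bash
python3 - <<'E'
from h import *
w=np.load("w5.npy",allow_pickle=True).item()
a=onplane(w,313.5,132,0.132,True); print("held end",a)
print("held neck-ish", onplane(w,313.5,270,0.132,True))
# slot fork outline end; slot handle well edges; chest walls inner
for z in (0.004,0.012):
  print(z,[onplane(w,u,v,z,True)[:2] for u,v in [(314,115),(380,140),(444,118),(497,122),(541,127)]])
im=rect(w,0.35,0.50,0.0,0.32,0.012,2400,True); save("r5",im)
E
```

```text
held end [0.4055 0.0535 0.132 ]
held neck-ish [0.479  0.0559 0.132 ]
0.004 [array([0.4021, 0.0539]), array([0.4215, 0.1138]), array([0.3962, 0.1744]), array([0.393 , 0.2349]), array([0.39  , 0.2964])]
0.012 [array([0.4018, 0.0538]), array([0.4207, 0.1121]), array([0.3961, 0.1709]), array([0.393 , 0.2295]), array([0.39  , 0.2893])]
```

View pics/r5.png

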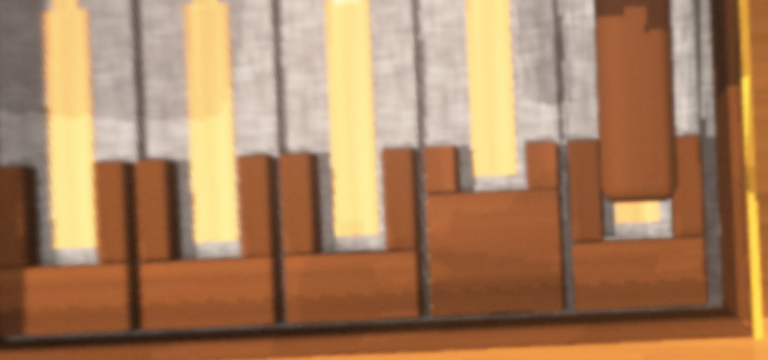

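Request:
jog_arm(plan=[-0.6,0,0,2,0.1,0.13,-0.9,-0.6,0,0,5,0.1,0.13,-0.9,-0.6,0,0,7.5,0.1,0.13,-0.9,-0.6,0,0,8.8,0.1,0.13,-0.9,-0.6,0,0,9.3,0.1,0.13,-0.9,-0.6,0,0,9.3,0.1,0.13,-0.9])

```text
time: 9.75
tool_pos: [0.4751, 0.0559, 0.0264]
tool_rot: [1.489, 1.57, 3.106]
contact_force: [-0.7, -0.1, -0.7]
opening: 0.0172
```

```bash
python3 - <<'E'
from h import *
go([0.4752,0.056,0.0177],yaw=0.044+np.pi/2); print(tool()[0], tool()[2]["contact_force"])
w=cams.read_camera("wrist"); save("w6",w["image"])
c=cams.read_camera("scene"); save("s6",cv2.resize(c["image"][150:260,340:480],None,fx=5,fy=5))
c=cams.read_camera("side"); save("d6",cv2.resize(c["image"][180:320,200:350],None,fx=4,fy=4))
E
```

```text
turn [ 0.13  0.   -0.05] shift [ 0.87 -0.01  0.01] | q6 -1.66 cur z yaw deg 92.7 open 0.0172 t 9.75
[0.4751 0.0559 0.0264] [-0.7223 -0.1085 -0.664 ]
```

View pics/w6.png

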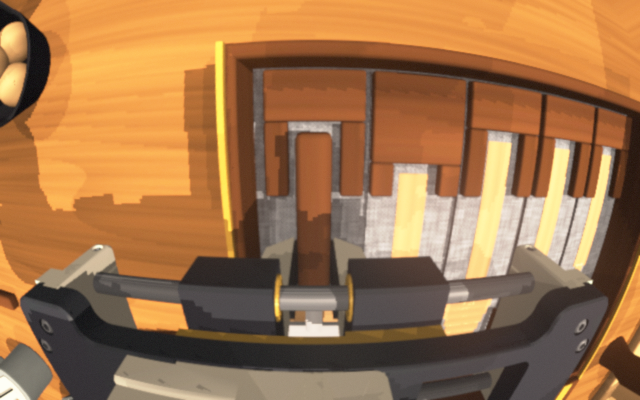

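View pics/s6.png

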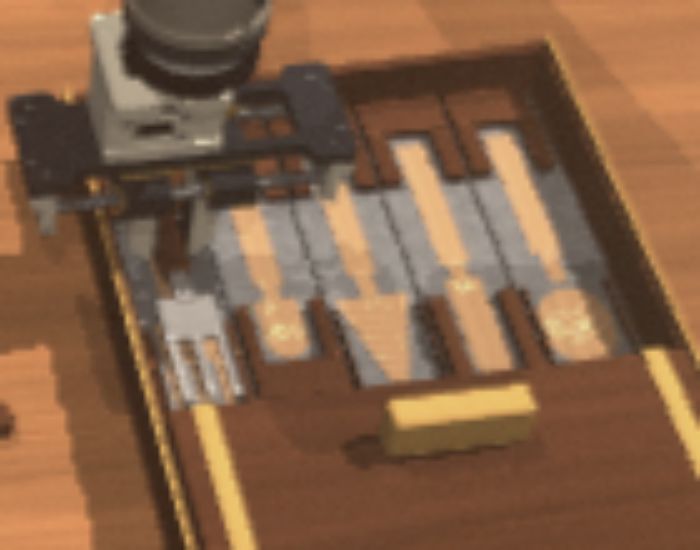

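View pics/d6.png

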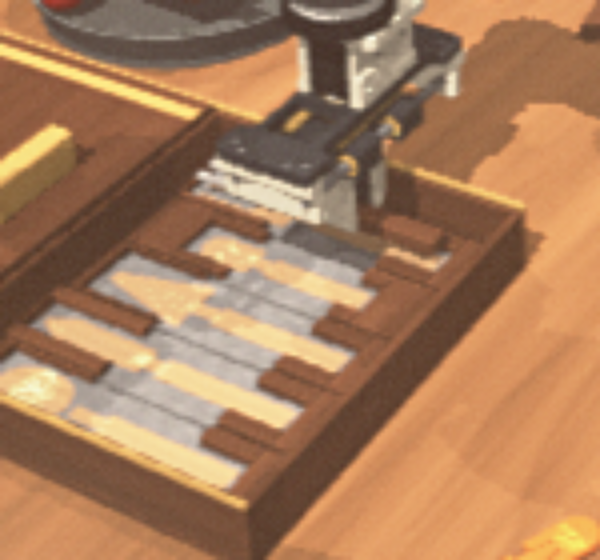

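Request:
jog_arm(plan=[0,0,0,0.4,0,0,-0.9,0,0,0,0.8,0,0,-0.9,0,0,0,0.8,0,0,-0.9,0,0,0,0.8,0,0,-0.9])

```text
time: 10.3
tool_pos: [0.4752, 0.0559, 0.0187]
tool_rot: [1.584, 1.571, -3.081]
contact_force: [-0.1, 0.2, -0.9]
opening: 0.0176
```

Request:
jog_arm(plan=[0,0,0,0.2,0,0,-0.9,0,0,0,0.2,0,0,-0.9,0,0,0,0.2,0,0,-0.9])

```text
time: 10.6
tool_pos: [0.4753, 0.0559, 0.0167]
tool_rot: [1.786, 1.571, -2.879]
contact_force: [-0.2, 0.4, -1.2]
opening: 0.0179
```

Request:
jog_arm(plan=[0,0,0,0.2,0,0,-0.9,0,0,0,0.2,0,0,-0.9,0,0,0,0.4,0,0,-0.9,0,0,0,0.4,0,0,-0.9])

```text
time: 11.0
tool_pos: [0.4756, 0.0559, 0.0154]
tool_rot: [-1.741, 1.569, -0.123]
contact_force: [-9.0, -1.1, 31.6]
opening: 0.0176
```

Request:
jog_arm(plan=[0,0,0,-0.2,0,0,-0.9,0,0,0,-0.3,0,0,-0.45,0,0,0,-0.3,0,0,-0.45,0,0,0,-0.3,0,0,-0.45,0,0,0,-3,0,0,-0.45,0,0,0,-7,0,0,-0.45,0,0,0,-11,0,0,-0.45,0,0,0,-15,1,0,0,0,0,0,-19,2,0,0,0,0,0,-20,2,0,0])

```text
time: 12.0
tool_pos: [0.4562, 0.055, 0.2166]
tool_rot: [-1.665, 1.564, -0.047]
contact_force: [0.2, -0.9, 0.6]
opening: 0.0434
```

```bash
python3 - <<'E'
from h import *
print(tool()[0], tool()[2]["contact_force"])
w=cams.read_camera("wrist"); save("w7",w["image"])
c=cams.read_camera("scene"); save("s7",cv2.resize(c["image"][150:260,340:480],None,fx=5,fy=5));save("s7f",c["image"])
E
```

```text
[0.4562 0.055  0.2166] [ 0.2472 -0.9378  0.5904]
```

View pics/w7.png

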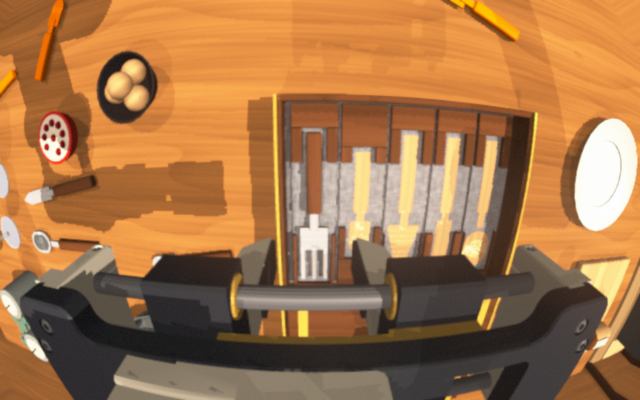

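View pics/s7.png

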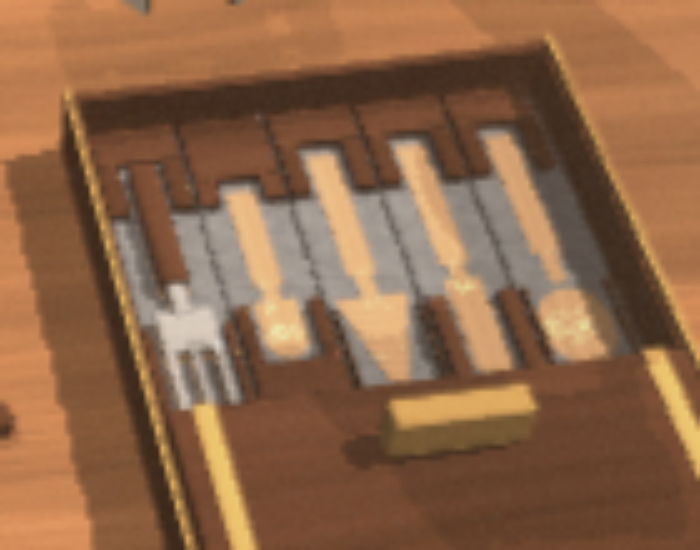

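View pics/s7f.png

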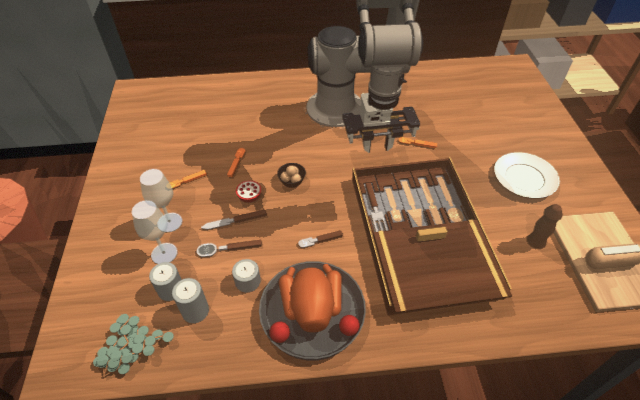

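```bash
python3 - <<'E'
from h import *
w=np.load("w3.npy",allow_pickle=True).item()
for n,u,v,z in [("rim",433,145,0.02),("leg",464,117,.04),("leg2",458,181,.04),("body",467,150,.08)]: print(n,onplane(w,u,v,z,True))
go([0.5875,-0.0994,0.10],yaw=0.191)
E
```

```text
rim [ 0.6861 -0.1616  0.02  ]
leg [ 0.723  -0.1143  0.04  ]
leg2 [ 0.7262 -0.2092  0.04  ]
body [ 0.7123 -0.1571  0.08  ]
turn [81.76  0.14  0.19] shift [ 11.45 -12.35 -16.04] | q6 -1.67 cur z yaw deg 92.7 open 0.0454 t 12.1
```

Request:
jog_arm(plan=[8,0,0,0,-1,-2,0,16,0,0,1,-3,-4,0,24,0,0,2,-5,-7,0,32,0,0,4,-7,-10,0,40,0,0,6,-9,-13,0,48,0,0,8,-11,-15,0,56,0,0,10,-12.3,-16,0,64,0,0,11.4,-12.3,-16,0,72,0,0,11.4,-12.3,-16,0,81.7,0,0,11.4,-12.3,-16,0])

```text
time: 13.1
tool_pos: [0.5843, -0.0988, 0.0949]
tool_rot: [2.634, 1.565, 2.839]
contact_force: [-0.6, -0.2, 0.6]
opening: 0.0457
```

Request:
jog_arm(plan=[2,0,0,0,0,0,0,2,0,0,0,0,0,0])

```text
time: 13.3
tool_pos: [0.5846, -0.0988, 0.0961]
tool_rot: [2.659, 1.567, 2.835]
contact_force: [0.9, 0.3, -0.2]
opening: 0.0462
```

```bash
python3 - <<'E'
from h import *
go([0.5875,-0.0994,0.002],yaw=0.191)
w=cams.read_camera("wrist"); save("w8",w["image"]); np.save("w8.npy",w,allow_pickle=True)
print(tool()[0])
E
```

```text
turn [-0.85 -0.21 -0.11] shift [ 9.41 -0.13  0.3 ] | q6 -0.47 cur z yaw deg 10.1 open 0.0462 t 13.3
[ 0.5848 -0.0988  0.0965]
```

View pics/w8.png

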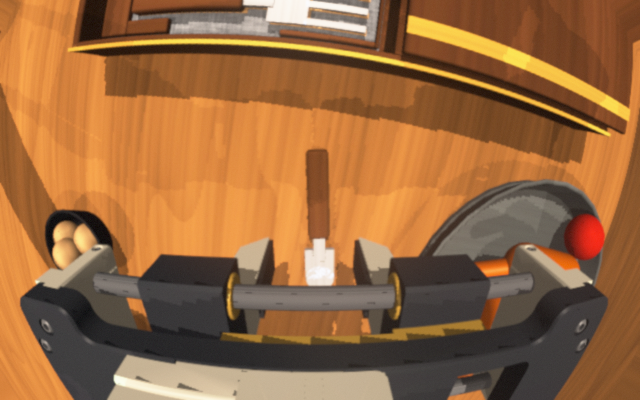

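Request:
jog_arm(plan=[-0.8,0,0,4,-0.1,0.3,0,-0.8,0,0,8,-0.1,0.3,0,-0.8,0,0,9.6,-0.1,0.3,0,-0.8,0,0,9.6,-0.1,0.3,0,-0.8,0,0,9.6,-0.1,0.3,0])

```text
time: 13.85
tool_pos: [0.5882, -0.0993, 0.0016]
tool_rot: [2.643, 1.569, 2.834]
contact_force: [0.2, -0.5, 0.3]
opening: 0.0458
```

```bash
python3 - <<'E'
from h import *
go([0.5875,-0.0994,0.002],yaw=0.191)
E
```

```text
turn [ 0.03 -0.08 -0.04] shift [-0.04  0.   -0.07] | q6 -0.49 cur z yaw deg 11.0 open 0.0458 t 13.85
```

Close and check, then lift.

Request:
jog_arm(plan=[0,0,0,0,0,-0.05,-0.8,0,0,0,0,0,-0.05,-0.9,0,0,0,0,0,-0.05,-0.9,0,0,0,0,0,-0.05,-0.9,0,0,0,0,0,-0.05,-0.9], newtons=40)

```text
time: 14.35
tool_pos: [0.5884, -0.0996, 0.0027]
tool_rot: [-0.343, 1.571, -0.153]
contact_force: [-0.6, -0.4, -1.1]
opening: 0.018
```

```bash
python3 - <<'E'
from h import *
go([0.4727,0.1139,0.12],yaw=0.044+np.pi/2); print(tool()[0])
E
```

```text
turn [-81.61   0.     0.01] shift [-11.73  23.15  -7.31] | q6 -0.49 cur z yaw deg 10.9 open 0.018 t 14.35
[ 0.5884 -0.0996  0.0027]
```

Request:
jog_arm(plan=[0,0,0,-3,0,0,-0.9,0,0,0,-7,0,0,-0.9,0,0,0,-10.5,0,0,-0.9,-8,0,0,-11.8,3,-1,-0.9,-16,0,0,-11.8,7,-2,-0.9,-24,0,0,-11.8,11,-3,-0.9,-32,0,0,-11.8,15,-4,-0.9,-40,0,0,-11.8,19,-6,-0.9,-48,0,0,-11.8,22,-7,-0.9,-56,0,0,-11.8,23.1,-7.3,-0.9])

```text
time: 15.35
tool_pos: [0.4708, 0.1157, 0.1208]
tool_rot: [1.647, 1.57, 2.823]
contact_force: [0.2, -1.0, -0.9]
opening: 0.018
```

Request:
jog_arm(plan=[-8,0,0,0,0,0,-0.9,-16,0,0,0,0,0,-0.9,-24,0,0,0,0,0,-0.9,-25.5,0,0,0,0,0,-0.9,-25.5,0,0,0,0,0,-0.9])

```text
time: 15.85
tool_pos: [0.4729, 0.1134, 0.1207]
tool_rot: [0.605, 1.571, 2.216]
contact_force: [-0.5, -0.0, -0.6]
opening: 0.0176
```

```bash
python3 - <<'E'
from h import *
go([0.4727,0.1139,0.022],yaw=0.044+np.pi/2); print(tool()[0])
w=cams.read_camera("wrist"); save("w9",w["image"]); np.save("w9.npy",w,allow_pickle=True)
E
```

```text
turn [-0.26  0.   -0.  ] shift [9.87 0.01 0.05] | q6 -1.53 cur z yaw deg 92.3 open 0.0176 t 15.85
[0.4729 0.1134 0.1207]
```

View pics/w9.png

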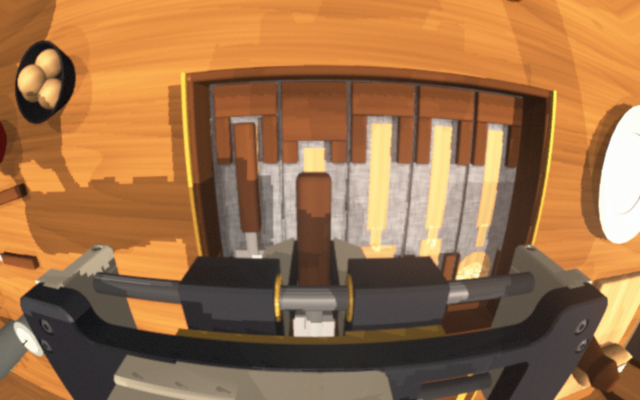

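Request:
jog_arm(plan=[-0.3,0,0,3,0,0.05,-0.9,-0.3,0,0,6.5,0,0.05,-0.9,-0.3,0,0,9,0,0.05,-0.9,-0.3,0,0,9.5,0,0.05,-0.9,-0.3,0,0,9.5,0,0.05,-0.9])

```text
time: 16.4
tool_pos: [0.4727, 0.1138, 0.0254]
tool_rot: [1.604, 1.569, -3.062]
contact_force: [1.5, 0.4, -0.0]
opening: 0.0178
```

```bash
python3 - <<'E'
from h import *
go([0.4727,0.1139,0.017],yaw=0.044+np.pi/2); print(tool()[0],tool()[2]["contact_force"])
w=cams.read_camera("wrist"); save("w10",cv2.resize(w["image"][0:320,150:500],None,fx=1.8,fy=1.8))
c=cams.read_camera("scene"); save("s10",cv2.resize(c["image"][150:260,340:480],None,fx=5,fy=5))
E
```

```text
turn [ 0.1  -0.   -0.08] shift [ 0.84 -0.    0.01] | q6 -1.54 cur z yaw deg 92.6 open 0.0178 t 16.4
[0.4727 0.1138 0.0254] [ 1.5019  0.4493 -0.0379]
```

View pics/w10.png

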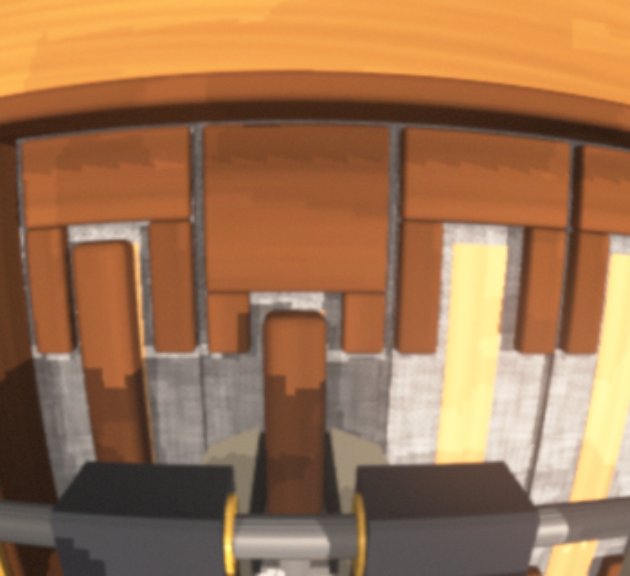

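View pics/s10.png

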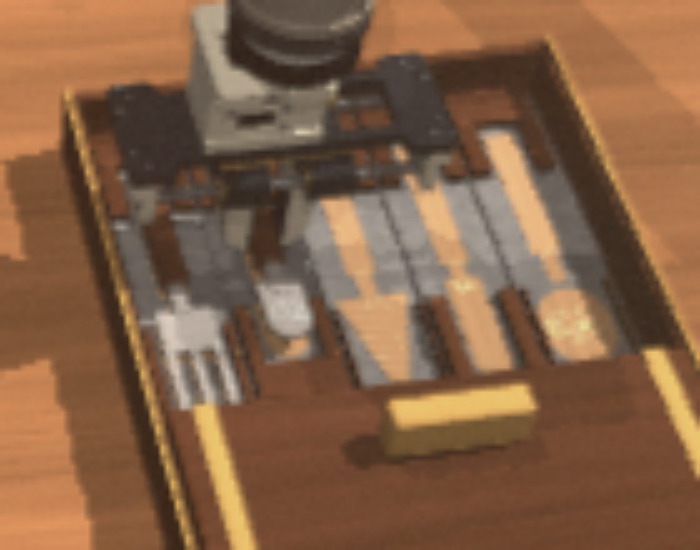

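Request:
jog_arm(plan=[0,0,0,0.4,0,0,-0.9,0,0,0,0.7,0,0,-0.9,0,0,0,0.9,0,0,-0.9,0,0,0,1.0,0,0,-0.9,0,0,0,1.0,0,0,-0.9])

```text
time: 17.0
tool_pos: [0.4731, 0.114, 0.0167]
tool_rot: [-1.61, 1.57, 0.008]
contact_force: [-3.4, -1.2, 8.9]
opening: 0.0174
```

Request:
jog_arm(plan=[0,0,0,0,0,0,-0.4,0,0,0,0,0,0,-0.4,0,0,0,0,0,0,-0.4,0,0,0,-3,0,0,-0.4,0,0,0,-7,0,0,-0.4,0,0,0,-11,0,0,-0.4,0,0,0,-15,1,0,0,0,0,0,-19,2,0,0,0,0,0,-20,2,0,0])

```text
time: 17.9
tool_pos: [0.4538, 0.1132, 0.2198]
tool_rot: [-1.539, 1.564, 0.079]
contact_force: [0.3, -0.0, -0.5]
opening: 0.0448
```

```bash
python3 - <<'E'
from h import *
print(tool()[0], tool()[2]["contact_force"])
w=cams.read_camera("wrist"); save("w11",cv2.resize(w["image"][80:300,200:540],None,fx=2.3,fy=2.3))
c=cams.read_camera("scene"); save("s11",c["image"])
go([0.50,-0.40,0.30],yaw=0.2)
E
```

```text
[0.4538 0.1132 0.2198] [ 0.337  -0.0289 -0.4935]
turn [81.25  0.17  0.19] shift [ -8.27  -2.22 -51.47] | q6 -1.54 cur z yaw deg 92.7 open 0.0458 t 18.0
```

View pics/w11.png

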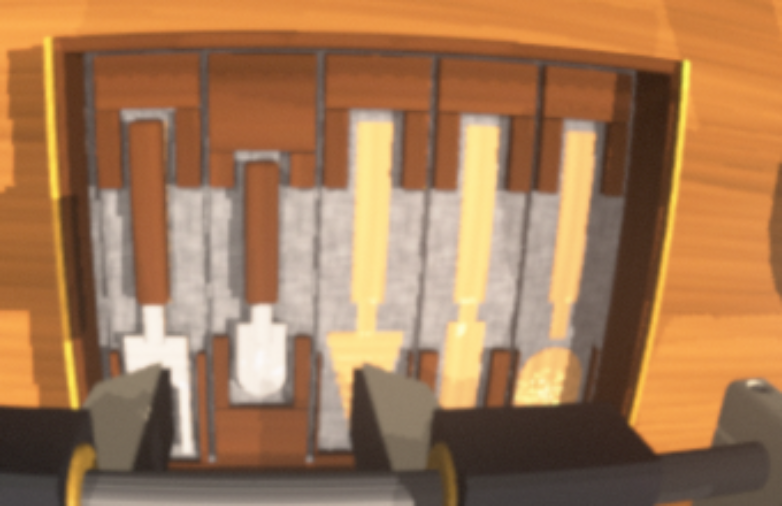

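View pics/s11.png

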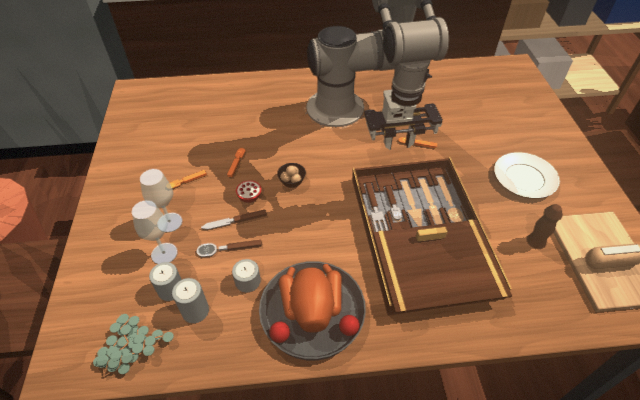

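Request:
jog_arm(plan=[8,0,0,-3,-0.5,-3,0,16,0,0,-6,-1,-7,0,24,0,0,-8.3,-1.5,-11,0,32,0,0,-8.3,-2.2,-15,0,40,0,0,-8.3,-2.2,-19.5,0,48,0,0,-8.3,-2.2,-24,0,56,0,0,-8.3,-2.2,-28.5,0,64,0,0,-8.3,-2.2,-33,0,72,0,0,-8.3,-2.2,-37,0,80,0,0,-8.3,-2.2,-41,0])

```text
time: 19.0
tool_pos: [0.4939, -0.2973, 0.2959]
tool_rot: [2.209, 1.567, 2.425]
contact_force: [0.5, 0.5, 0.6]
opening: 0.0461
```

```bash
python3 - <<'E'
from h import *
go([0.50,-0.38,0.30],yaw=0.2)
E
```

```text
turn [ 0.88 -0.14 -0.19] shift [-0.44 -8.21 -1.17] | q6 -0.89 cur z yaw deg 12.3 open 0.0461 t 19.0
```

Request:
jog_arm(plan=[0.9,0,0,0,-3,0,0,0.9,0,0,0,-6,1,0,0.9,0,0,0,-8,1,0,0.9,0,0,0,-8,1,0,0.9,0,0,0,-8,1,0])

```text
time: 19.5
tool_pos: [0.5213, -0.3711, 0.2961]
tool_rot: [2.117, 1.567, 2.322]
contact_force: [-0.2, 0.1, 0.0]
opening: 0.0458
```

```bash
python3 - <<'E'
from h import *
print(tool()[0])
w=cams.read_camera("wrist"); save("w12",w["image"]); np.save("w12.npy",w,allow_pickle=True)
save("r12",rect(w,0.42,0.66,-0.44,-0.20,0.010,2400,True))
E
```

```text
[ 0.5213 -0.3711  0.2961]
```

View pics/w12.png

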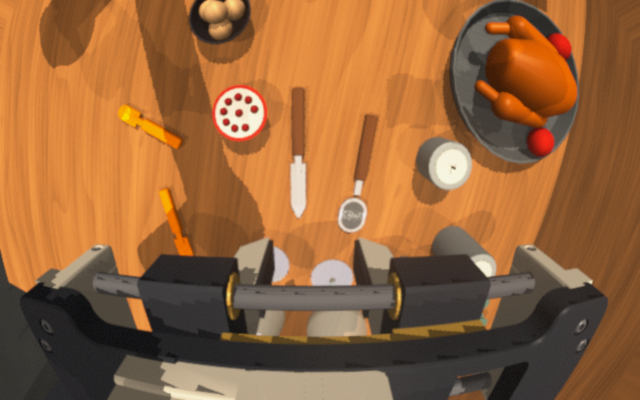

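View pics/r12.png

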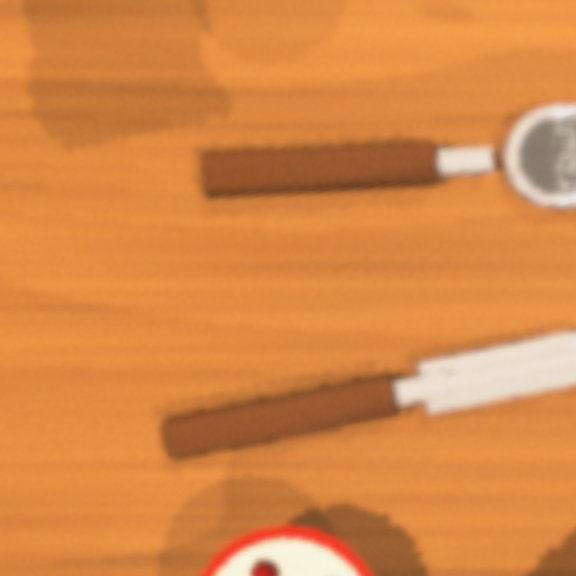

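```bash
python3 - <<'E'
from h import *
go([0.492,-0.3379,0.10],yaw=0.216)
E
```

```text
turn [-0.56 -0.08 -0.15] shift [19.72  3.75 -2.18] | q6 -0.94 cur z yaw deg 11.8 open 0.0458 t 19.55
```

Request:
jog_arm(plan=[-0.6,0,0,4,1,-1,-0.15,-0.6,0,0,8,3,-2,-0.15,-0.6,0,0,12,3.7,-2.2,-0.15,-0.6,0,0,16,3.7,-2.2,-0.15,-0.6,0,0,19.4,3.7,-2.2,-0.15,-0.6,0,0,19.4,3.7,-2.2,-0.15,-0.6,0,0,19.4,3.7,-2.2,-0.15])

```text
time: 20.25
tool_pos: [0.4927, -0.339, 0.1055]
tool_rot: [0.955, 1.571, 1.172]
contact_force: [0.9, -0.2, 0.3]
opening: 0.0391
```

```bash
python3 - <<'E'
from h import *
go([0.492,-0.3379,0.0015],yaw=0.216)
w=cams.read_camera("wrist"); save("w13",w["image"]); np.save("w13.npy",w,allow_pickle=True)
save("r13",rect(w,0.44,0.54,-0.38,-0.22,0.010,4000,True))
E
```

```text
turn [ 0.08  0.01 -0.01] shift [10.4   0.12 -0.05] | q6 -0.95 cur z yaw deg 12.5 open 0.0391 t 20.25
```

View pics/r13.png

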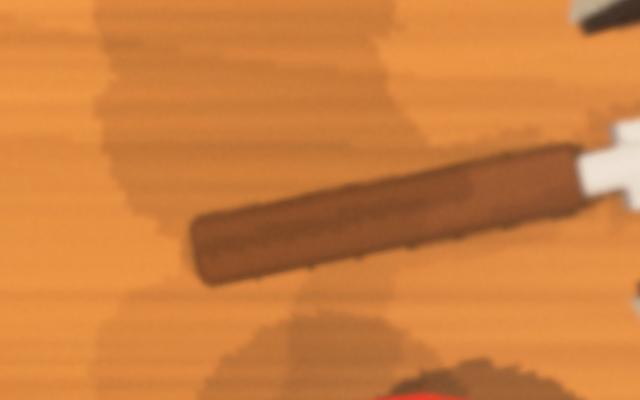

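View pics/w13.png

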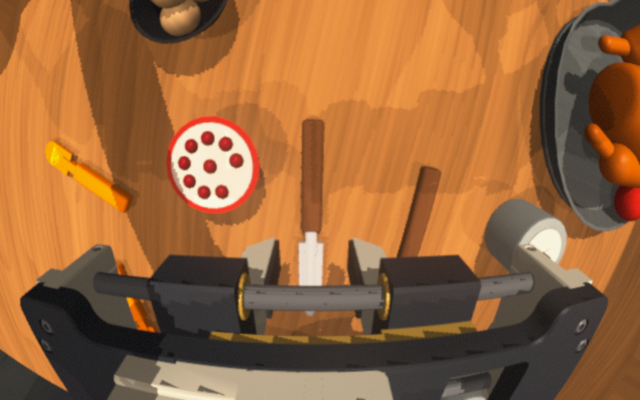

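Request:
jog_arm(plan=[0.4,0,0,4,0.1,-0.1,-0.15,0.4,0,0,8,0.1,-0.1,-0.15,0.4,0,0,10.4,0.1,-0.1,-0.15,0.4,0,0,10.4,0.1,-0.1,-0.15,0.4,0,0,10.4,0.1,-0.1,-0.15])

```text
time: 20.8
tool_pos: [0.4928, -0.3399, 0.0029]
tool_rot: [-0.922, 1.567, -0.713]
contact_force: [0.5, -0.8, 0.6]
opening: 0.0391
```

Request:
jog_arm(plan=[0,0,0,0,0,0,-0.8,0,0,0,0,0,0,-0.9,0,0,0,0,0,0,-0.9,0,0,0,0,0,0,-0.9,0,0,0,0,0,0,-0.9], newtons=40)

```text
time: 21.3
tool_pos: [0.4916, -0.3391, 0.0014]
tool_rot: [-0.883, 1.57, -0.673]
contact_force: [-0.9, 0.9, 6.6]
opening: 0.0175
```

```bash
python3 - <<'E'
from h import *
go([0.4676,0.2298,0.13],yaw=0.044+np.pi/2); print(tool()[0])
E
```

```text
turn [-80.51  -0.     0.06] shift [-12.9   56.13   9.49] | q6 -0.94 cur z yaw deg 12.0 open 0.0175 t 21.3
[ 0.4916 -0.3391  0.0014]
```

Request:
jog_arm(plan=[0,0,0,-3,0,0,-0.9,0,0,0,-7,0,0,-0.9,0,0,0,-11,2,0,-0.9,-8,0,0,-13,6,1,-0.9,-16,0,0,-13,10,2,-0.9,-24,0,0,-13,14.5,3,-0.9,-32,0,0,-13,19,4,-0.9,-40,0,0,-13,23.5,5,-0.9,-48,0,0,-13,28,6,-0.9,-56,0,0,-13,32.5,7,-0.9])

```text
time: 22.3
tool_pos: [0.4917, -0.0046, 0.1306]
tool_rot: [1.649, 1.571, 2.841]
contact_force: [1.1, -0.5, -1.1]
opening: 0.0175
```

```bash
python3 - <<'E'
from h import *
go([0.4676,0.2298,0.13],yaw=0.044+np.pi/2); print(tool()[0])
E
```

```text
turn [-24.2    0.    -0.01] shift [ 0.06 10.9  20.89] | q6 -1.36 cur z yaw deg 68.3 open 0.0175 t 22.3
[ 0.4917 -0.0046  0.1306]
```

Request:
jog_arm(plan=[-8,0,0,0,2,4,-0.9,-16,0,0,0,4,8,-0.9,-24,0,0,0,6,12,-0.9,-24,0,0,0,8,16,-0.9,-24.2,0,0,0,10,19,-0.9,-24.2,0,0,0,10.9,20.9,-0.9,-24.2,0,0,0,10.9,20.9,-0.9,-24.2,0,0,0,10.9,20.9,-0.9])

```text
time: 23.1
tool_pos: [0.4691, 0.2281, 0.1303]
tool_rot: [2.3, 1.57, -2.372]
contact_force: [0.6, -0.3, -1.3]
opening: 0.0178
```

```bash
python3 - <<'E'
from h import *
go([0.4676,0.2298,0.025],yaw=0.044+np.pi/2); print(tool()[0])
w=cams.read_camera("wrist"); save("w14",w["image"]); np.save("w14.npy",w,allow_pickle=True)
E
```

```text
turn [-0.24 -0.04 -0.04] shift [10.53  0.13  0.18] | q6 -1.3 cur z yaw deg 92.3 open 0.0178 t 23.1
[0.4691 0.2281 0.1303]
```

View pics/w14.png

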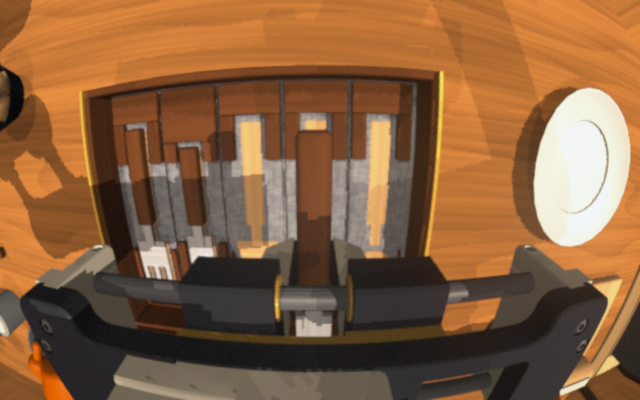

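Request:
jog_arm(plan=[-0.2,0,0,3,0.1,0.18,-0.9,-0.2,0,0,6.5,0.1,0.18,-0.9,-0.2,0,0,9.5,0.1,0.18,-0.9,-0.2,0,0,10.3,0.1,0.18,-0.9,-0.2,0,0,10.3,0.1,0.18,-0.9])

```text
time: 23.65
tool_pos: [0.4681, 0.2288, 0.027]
tool_rot: [1.896, 1.568, -2.776]
contact_force: [0.2, 0.3, -0.7]
opening: 0.0175
```

```bash
python3 - <<'E'
from h import *
go([0.4676,0.2298,0.0155],yaw=0.044+np.pi/2); print(tool()[0],tool()[2]["contact_force"])
w=cams.read_camera("wrist"); save("w15",cv2.resize(w["image"][0:320,150:500],None,fx=1.8,fy=1.8))
c=cams.read_camera("scene"); save("s15",cv2.resize(c["image"][150:260,340:480],None,fx=5,fy=5))
E
```

```text
turn [-0.2  -0.05 -0.13] shift [1.15 0.04 0.11] | q6 -1.3 cur z yaw deg 92.3 open 0.0175 t 23.65
[0.4681 0.2288 0.027 ] [ 0.2485  0.2554 -0.6512]
```

View pics/w15.png

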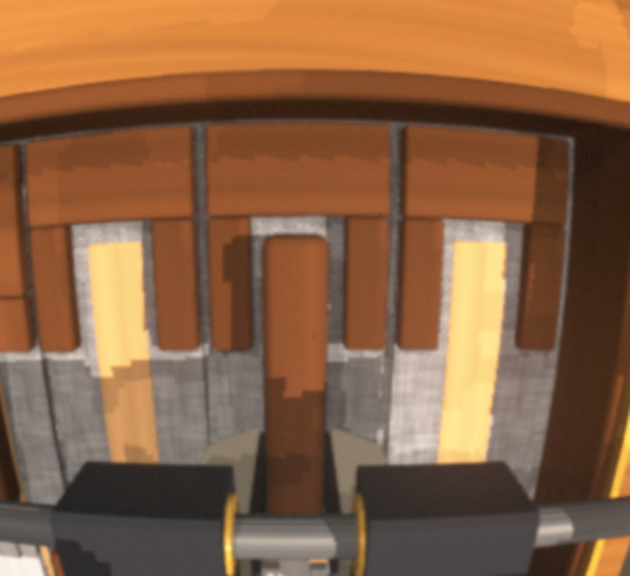

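View pics/s15.png

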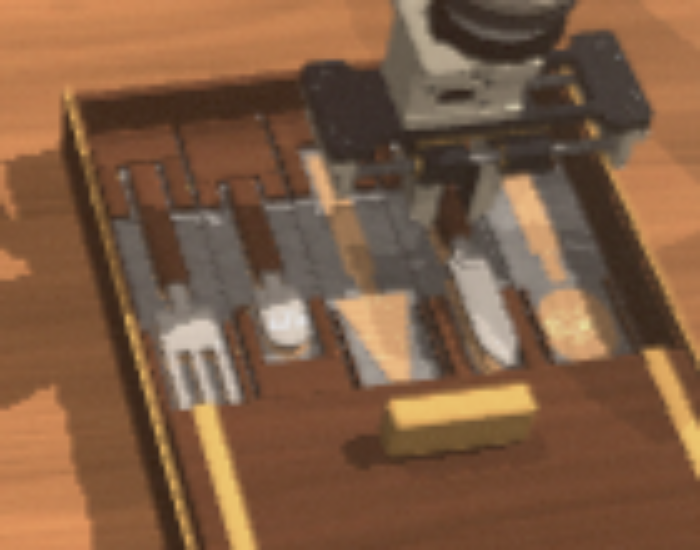

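Request:
jog_arm(plan=[-0.1,0,0,0.4,0,0.05,-0.9,-0.1,0,0,0.8,0,0.05,-0.9,-0.1,0,0,1.1,0,0.05,-0.9,-0.1,0,0,1.2,0,0.05,-0.9,-0.1,0,0,1.25,0,0.05,-0.9])

```text
time: 24.25
tool_pos: [0.4682, 0.2305, 0.0154]
tool_rot: [2.209, 1.571, -2.46]
contact_force: [-2.2, -0.8, 5.4]
opening: 0.0178
```

Request:
jog_arm(plan=[0,0,0,0,0,0,-0.4,0,0,0,0,0,0,-0.4,0,0,0,0,0,0,-0.4,0,0,0,-3,0,0,-0.4,0,0,0,-7,0,0,-0.4,0,0,0,-11,0,0,-0.4,0,0,0,-15,1,0,-0.15,0,0,0,-19,2,0,-0.15,0,0,0,-20,2,0,-0.15])

```text
time: 25.15
tool_pos: [0.4492, 0.2303, 0.2198]
tool_rot: [-1.277, 1.563, 0.338]
contact_force: [0.2, -0.1, 0.9]
opening: 0.0386
```

```bash
python3 - <<'E'
from h import *
print(tool()[0], tool()[2]["contact_force"])
w=cams.read_camera("wrist"); save("w16",cv2.resize(w["image"][80:300,100:440],None,fx=2.3,fy=2.3))
c=cams.read_camera("scene"); save("s16",c["image"])
go([0.5914,-0.355,0.12],yaw=0.055)
E
```

```text
[0.4492 0.2303 0.2198] [ 0.1595 -0.0511  0.8656]
turn [89.37  0.24  0.14] shift [  9.68 -11.6  -59.07] | q6 -1.29 cur z yaw deg 92.5 open 0.0391 t 25.25
```

View pics/w16.png

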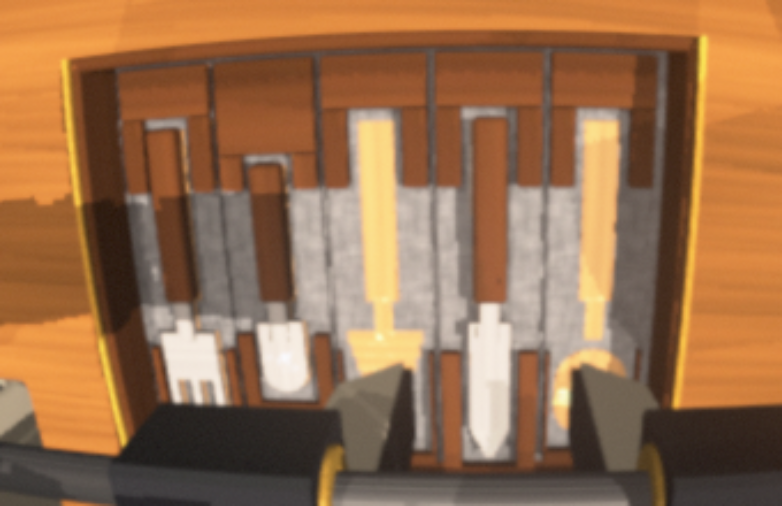

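View pics/s16.png

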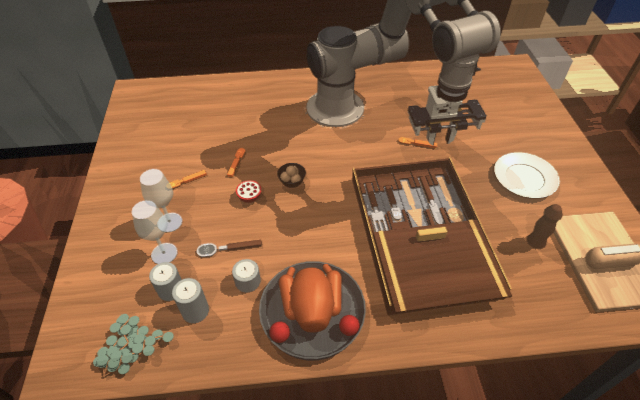

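Request:
jog_arm(plan=[8,0,0,0,-1,-4,-0.15,16,0,0,0,-2,-8,-0.15,24,0,0,0,-3,-12.5,-0.15,32,0,0,0,-4,-17,-0.15,40,0,0,0,-5,-21.5,-0.15,48,0,0,0,-6,-26,-0.15,56,0,0,0,-8,-30.5,-0.15,64,0,0,0,-9,-35,-0.15,72,0,0,0,-10,-39,-0.15,80,0,0,2,-11,-43,-0.15])

```text
time: 26.25
tool_pos: [0.578, -0.1977, 0.1948]
tool_rot: [-0.626, 1.569, -0.414]
contact_force: [0.5, 1.1, 0.7]
opening: 0.0391
```

```bash
python3 - <<'E'
from h import *
go([0.5914,-0.355,0.12],yaw=0.055)
E
```

```text
turn [8.99 0.09 0.06] shift [  7.5  -15.65  -2.01] | q6 -0.67 cur z yaw deg 12.1 open 0.0391 t 26.25
```

Request:
jog_arm(plan=[5,0,0,1,-4,0,-0.15,9,0,0,3,-8,-1,-0.15,9,0,0,5,-12,-2,-0.15,9,0,0,7,-15.6,-2,-0.15,9,0,0,7.5,-15.6,-2,-0.15,9,0,0,7.5,-15.6,-2,-0.15])

```text
time: 26.85
tool_pos: [0.5897, -0.3515, 0.1161]
tool_rot: [2.377, 1.564, 2.437]
contact_force: [0.7, -0.1, 0.6]
opening: 0.0389
```

```bash
python3 - <<'E'
from h import *
go([0.5914,-0.355,0.0015],yaw=0.055);print(tool()[0])
w=cams.read_camera("wrist"); save("w17",w["image"]); np.save("w17.npy",w,allow_pickle=True)
save("r17",rect(w,0.54,0.64,-0.40,-0.24,0.010,4000,True))
E
```

```text
turn [ 0.26 -0.27 -0.26] shift [11.45 -0.41  0.2 ] | q6 -0.71 cur z yaw deg 3.4 open 0.0389 t 26.85
[ 0.5897 -0.3515  0.1161]
```

View pics/r17.png

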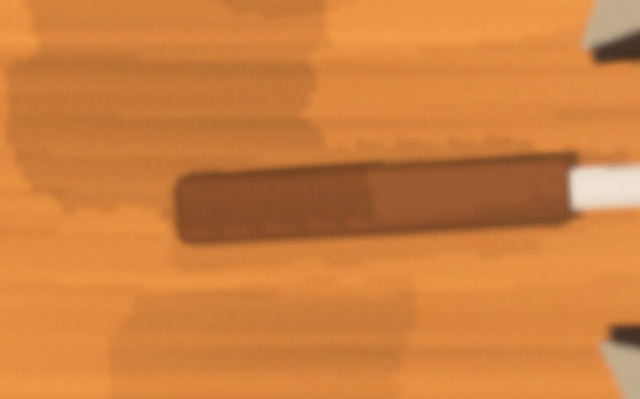

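View pics/w17.png

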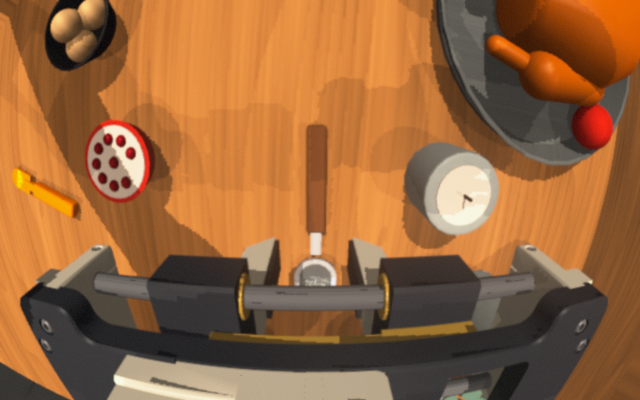

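Request:
jog_arm(plan=[0.2,0,0,4,-0.4,0.2,-0.15,0.2,0,0,8,-0.4,0.2,-0.15,0.2,0,0,10.5,-0.4,0.2,-0.15,0.2,0,0,11.4,-0.4,0.2,-0.15,0.2,0,0,11.4,-0.4,0.2,-0.15,0.2,0,0,11.4,-0.4,0.2,-0.15])

```text
time: 27.5
tool_pos: [0.5948, -0.3558, 0.0084]
tool_rot: [-0.667, 1.568, -0.608]
contact_force: [-0.5, 0.3, 0.7]
opening: 0.0391
```

Request:
jog_arm(plan=[0,0,0,0,0,0,-0.8,0,0,0,0,0,0,-0.9,0,0,0,0,0,0,-0.9,0,0,0,0,0,0,-0.9,0,0,0,0,0,0,-0.9], newtons=40)

```text
time: 28.0
tool_pos: [0.5938, -0.356, 0.0072]
tool_rot: [-0.728, 1.57, -0.671]
contact_force: [-2.1, 0.3, 5.3]
opening: 0.0173
```

```bash
python3 - <<'E'
from h import *
go([0.465,0.288,0.13],yaw=0.044+np.pi/2); print(tool()[0])
E
```

```text
turn [-89.22   0.     0.07] shift [-12.34  65.03  -9.14] | q6 -0.71 cur z yaw deg 3.3 open 0.0173 t 28.0
[ 0.5938 -0.356   0.0072]
```

Request:
jog_arm(plan=[0,0,0,0,0,0,-0.35,0,0,0,0,0,0,-0.35,0,0,0,0.2,0,-0.1,-0.35,0,0,0,0.4,0,-0.1,-0.35,0,0,0,0.45,0,-0.1,-0.35,0,0,0,0.45,0,-0.1,-0.9,0,0,0,0.45,0,-0.1,-0.9,0,0,0,0.45,0,-0.1,-0.9,0,0,0,0.45,0,-0.1,-0.9])

```text
time: 28.9
tool_pos: [0.5925, -0.3557, 0.0017]
tool_rot: [1.541, 1.571, 1.599]
contact_force: [0.1, 0.8, 0.2]
opening: 0.0176
```

```bash
python3 - <<'E'
from h import *
go([0.465,0.288,0.13],yaw=0.044+np.pi/2); print(tool()[0])
E
```

```text
turn [-89.22   0.    -0.  ] shift [-12.83  65.    -9.02] | q6 -0.71 cur z yaw deg 3.3 open 0.0176 t 28.9
[ 0.5925 -0.3557  0.0017]
```

Request:
jog_arm(plan=[0,0,0,-3,0,0,-0.9,0,0,0,-7,0,0,-0.9,0,0,0,-11,2,-3,-0.9,-5,0,0,-13,6,-6,-0.9,-10,0,0,-13,10,-9,-0.9,-18,0,0,-13,14.5,-9,-0.9,-26,0,0,-13,19,-9,-0.9,-34,0,0,-13,23.5,-9,-0.9,-42,0,0,-13,28,-9,-0.9,-50,0,0,-13,32.5,-9,-0.9])

```text
time: 29.9
tool_pos: [0.4836, -0.0348, 0.1321]
tool_rot: [-1.089, 1.57, -0.153]
contact_force: [1.0, -0.1, -0.9]
opening: 0.0175
```

```bash
python3 - <<'E'
from h import *
go([0.465,0.288,0.13],yaw=0.044+np.pi/2); print(tool()[0])
E
```

```text
turn [-38.91   0.01   0.05] shift [ 0.2  20.65 24.89] | q6 -1.17 cur z yaw deg 53.6 open 0.0175 t 29.9
[ 0.4836 -0.0348  0.1321]
```

Request:
jog_arm(plan=[-8,0,0,0,2.5,3,-0.9,-16,0,0,0,5,6,-0.9,-24,0,0,0,8,9.5,-0.9,-32,0,0,0,11,13,-0.9,-38.9,0,0,0,14,16.5,-0.9,-38.9,0,0,0,17,20,-0.9,-38.9,0,0,0,19,23,-0.9,-38.9,0,0,0,20.6,24.9,-0.9,-38.9,0,0,0,20.6,24.9,-0.9,-38.9,0,0,0,20.6,24.9,-0.9])

```text
time: 30.9
tool_pos: [0.4672, 0.2863, 0.1316]
tool_rot: [2.793, 1.57, -1.879]
contact_force: [-0.3, -0.7, -0.7]
opening: 0.0175
```

```bash
python3 - <<'E'
from h import *
go([0.465,0.288,0.026],yaw=0.044+np.pi/2); print(tool()[0])
w=cams.read_camera("wrist"); save("w18",w["image"]); np.save("w18.npy",w,allow_pickle=True)
E
```

```text
turn [-0.24 -0.03 -0.01] shift [10.56  0.21  0.19] | q6 -1.2 cur z yaw deg 92.3 open 0.0175 t 30.9
[0.4672 0.2863 0.1316]
```

View pics/w18.png

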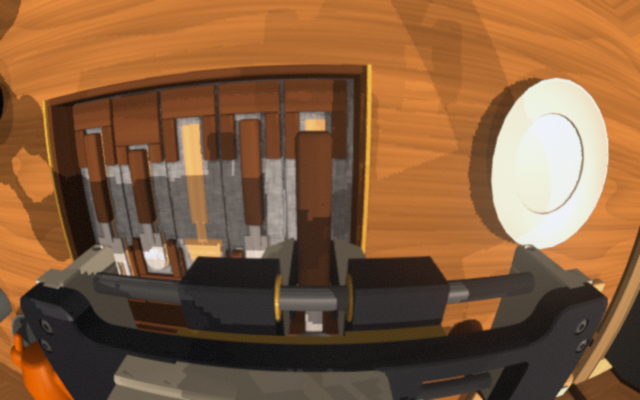

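Request:
jog_arm(plan=[-0.2,0,0,3,0.2,0.2,-0.9,-0.2,0,0,6.5,0.2,0.2,-0.9,-0.2,0,0,9.5,0.2,0.2,-0.9,-0.2,0,0,10.4,0.2,0.2,-0.9,-0.2,0,0,10.4,0.2,0.2,-0.9])

```text
time: 31.45
tool_pos: [0.4652, 0.2869, 0.027]
tool_rot: [2.007, 1.568, -2.665]
contact_force: [-1.1, 0.8, -0.3]
opening: 0.0175
```

```bash
python3 - <<'E'
from h import *
go([0.465,0.288,0.0155],yaw=0.044+np.pi/2); print(tool()[0],tool()[2]["contact_force"])
w=cams.read_camera("wrist"); save("w19",cv2.resize(w["image"][0:320,150:500],None,fx=1.8,fy=1.8))
c=cams.read_camera("scene"); save("s19",cv2.resize(c["image"][150:260,340:480],None,fx=5,fy=5))
E
```

```text
turn [-0.2  -0.06 -0.13] shift [1.15 0.01 0.11] | q6 -1.2 cur z yaw deg 92.3 open 0.0175 t 31.45
[0.4652 0.2869 0.027 ] [-1.0739  0.7856 -0.2877]
```

View pics/w19.png

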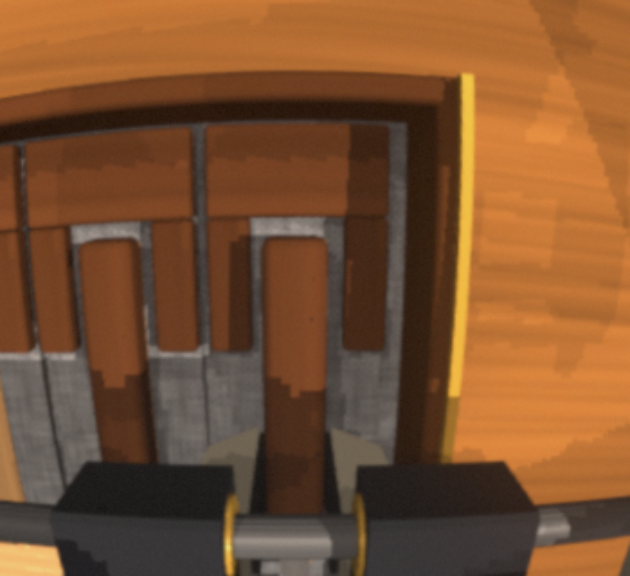

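View pics/s19.png

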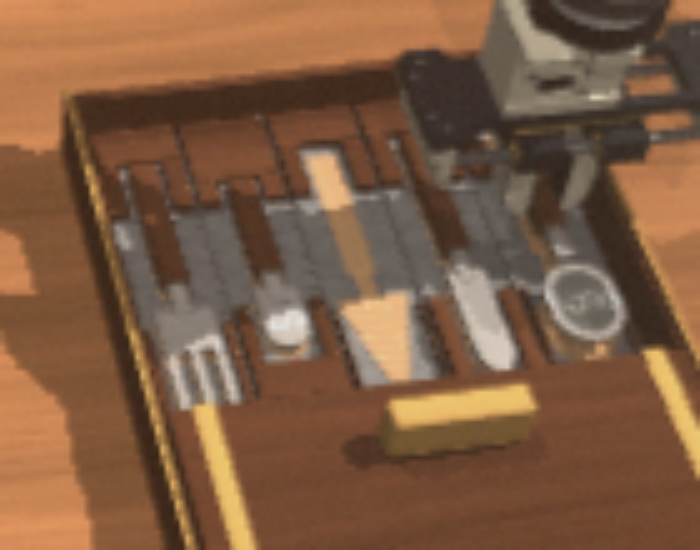

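Request:
jog_arm(plan=[-0.1,0,0,0.4,0,0.05,-0.9,-0.1,0,0,0.8,0,0.05,-0.9,-0.1,0,0,1.1,0,0.05,-0.9,-0.1,0,0,1.2,0,0.05,-0.9,-0.1,0,0,1.25,0,0.05,-0.9])

```text
time: 32.05
tool_pos: [0.4653, 0.2887, 0.0156]
tool_rot: [2.517, 1.571, -2.151]
contact_force: [-2.7, -0.8, 7.7]
opening: 0.0175
```

Request:
jog_arm(plan=[0,0,0,0,0,0,-0.45,0,0,0,0,0,0,-0.45,0,0,0,0,0,0,-0.45,0,0,0,-3,0,0,-0.45,0,0,0,-7,0,0,-0.45,0,0,0,-11,0,-2,-0.45,0,0,0,-15,1,-5,0,0,0,0,-19,2,-9,0,0,0,0,-20,2,-13,0,0,0,0,-20,2,-13,0])

```text
time: 33.05
tool_pos: [0.4524, 0.1542, 0.2181]
tool_rot: [-1.733, 1.565, -0.122]
contact_force: [-1.1, 0.6, -0.5]
opening: 0.0452
```

```bash
python3 - <<'E'
from h import *
print(tool()[0], tool()[2]["contact_force"])
w=cams.read_camera("wrist"); save("w20",cv2.resize(w["image"][60:300,180:560],None,fx=2.1,fy=2.1)); np.save("w20.npy",w,allow_pickle=True)
c=cams.read_camera("scene"); save("s20",c["image"]); save("s20c",cv2.resize(c["image"][150:260,340:480],None,fx=5,fy=5))
go([0.655,0.180,0.16],yaw=0.044)
E
```

```text
[0.4524 0.1542 0.2181] [-1.0709  0.6455 -0.482 ]
turn [89.84  0.08  0.04] shift [  5.6  -20.43   1.44] | q6 -1.44 cur z yaw deg 92.4 open 0.046 t 33.15
```

View pics/w20.png

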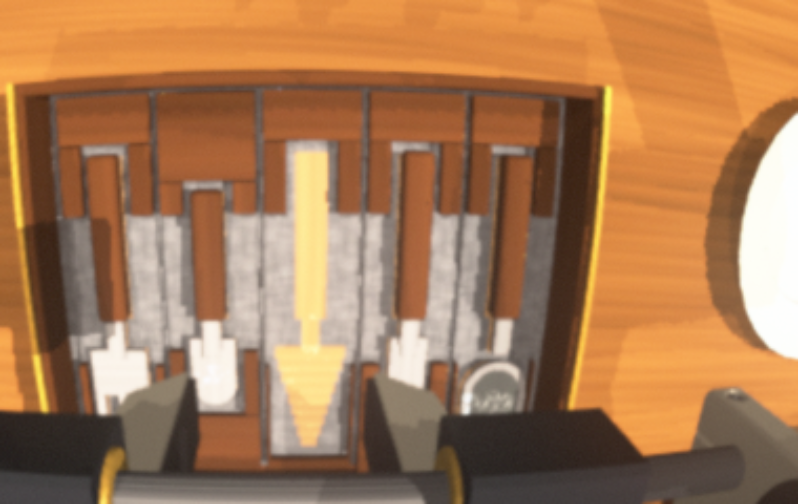

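View pics/s20.png

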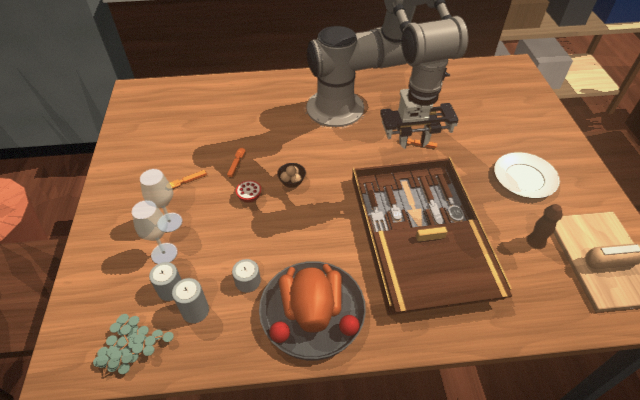

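View pics/s20c.png

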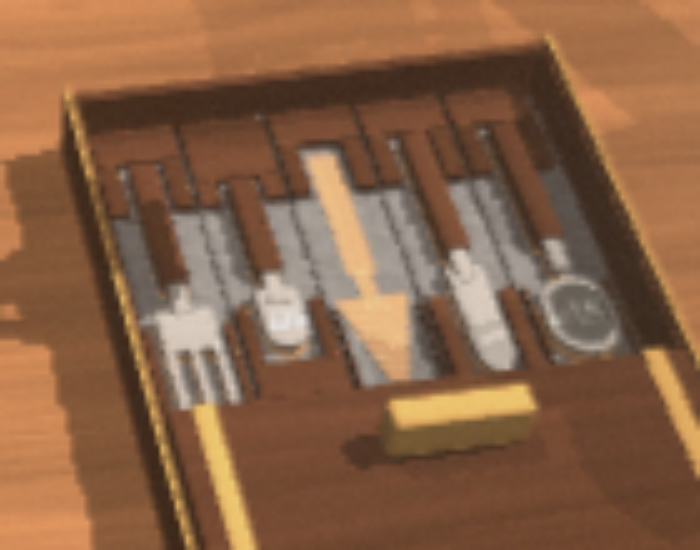

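```bash
python3 - <<'E'
from h import *
c=cams.read_camera("scene"); np.save("s20.npy",c,allow_pickle=True)
w=np.load("w20.npy",allow_pickle=True).item()
save("r20h",rect(w,0.37,0.61,0.02,0.33,0.028,2500,True))   # handle top plane
save("r20s",rect(c,0.37,0.63,0.02,0.33,0.0235,2300,False))  # head plane
E
```

```text
(no output)
```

View pics/r20h.png

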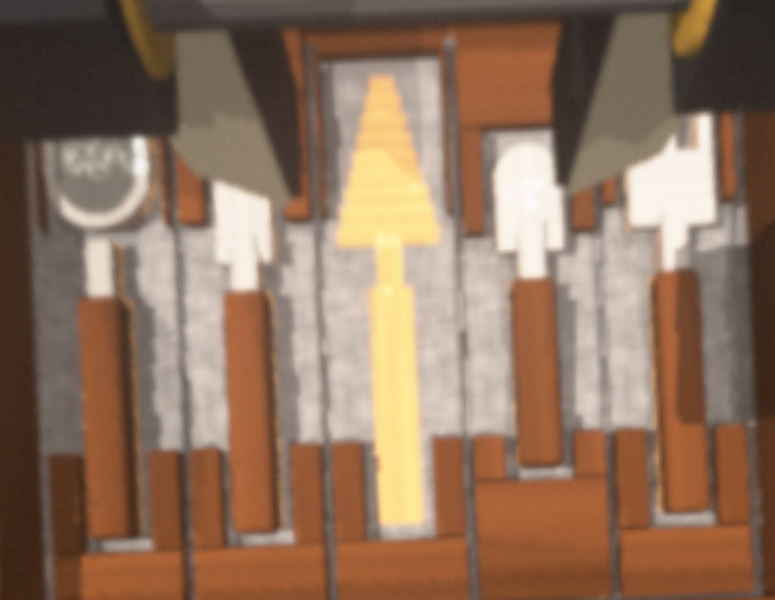

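View pics/r20s.png

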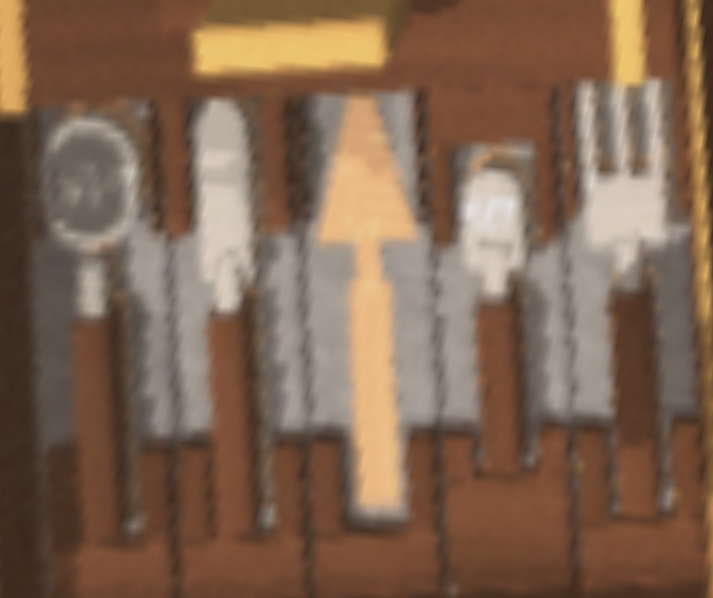

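Request:
jog_arm(plan=[8,0,0,0,-1,0,0.3,16,0,0,0,-2,-1,0.3,24,0,0,0,-4,-2,0.3,32,0,0,0,-6,-3,0.3,40,0,0,0,-8,-3,0.3,48,0,0,0,-8,-3,0.3,56,0,0,0,-8,-3,0.3,64,0,0,0,-8,-3,0.3,72,0,0,0,-8,-3,0.3,80,0,0,0,-8,-3,0.3])

```text
time: 34.2
tool_pos: [0.5319, 0.133, 0.2138]
tool_rot: [2.912, 1.568, 3.126]
contact_force: [0.8, 0.2, 0.4]
opening: 0.0599
```

Request:
jog_arm(plan=[8,0,0,0,0,0,0.3,9.6,0,0,0,0,0,0.3,9.6,0,0,0,0,0,0.3])

```text
time: 34.5
tool_pos: [0.5321, 0.1324, 0.2143]
tool_rot: [3.12, 1.569, -3.109]
contact_force: [0.4, 0.1, -0.6]
opening: 0.0598
```

```bash
python3 - <<'E'
from h import *
print(tool()[0])
w=cams.read_camera("wrist"); save("w21",w["image"]); np.save("w21.npy",w,allow_pickle=True)
save("w21c",cv2.resize(w["image"][0:270,160:460],None,fx=2.2,fy=2.2,interpolation=cv2.INTER_CUBIC))
go([0.655,0.180,0.16],yaw=0.044)
c=cams.read_camera("side"); save("d21",cv2.resize(c["image"][180:320,120:350],None,fx=3.4,fy=3.4))
E
```

```text
[0.5321 0.1324 0.2143]
turn [ 0.62 -0.07 -0.  ] shift [ 5.44  4.1  12.54] | q6 0.05 cur z yaw deg 3.1 open 0.0599 t 34.55
```

View pics/w21c.png

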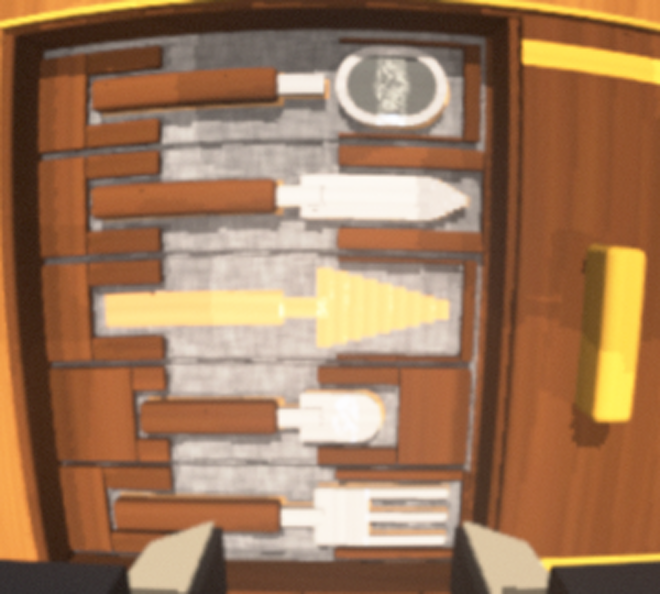

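View pics/d21.png

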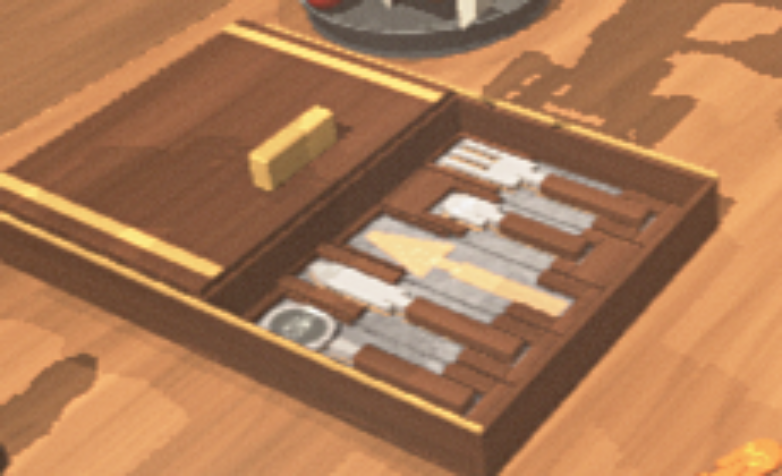

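```bash
python3 - <<'E'
from h import *
w=np.load("w21.npy",allow_pickle=True).item()
P=[onplane(w,160+u/2.2,v/2.2,0.091,True) for u,v in [(592,247),(643,250),(580,418),(632,420)]]
for p in P: print(p)
print(np.mean(P,0)); print(tool()[2]["qpos"])
# piece tips/ends, slot frame check
yaw=0.044; ex=np.array([np.cos(yaw),np.sin(yaw)])
for n,(ue,ve),(ut,vt),a,b in [("spoon",(92,93),(446,88),-70,113),("knife",(92,201),(468,200),-70,124),("spreader",(141,416),(382,417),-48,83),("fork",(115,511),(449,517),-70,121)]:
    e=onplane(w,160+ue/2.2,ve/2.2,0.028,True)[:2]; t=onplane(w,160+ut/2.2,vt/2.2,0.0235,True)[:2]
    d=t-e; print(n,"L",round(np.hypot(*d),4),"yaw",round(np.arctan2(d[1],d[0]),3),"origin",e+d*(-a)/(b-a))
e=onplane(w,160+104/2.2,310/2.2,0.0145,True)[:2]; t=onplane(w,160+450/2.2,308/2.2,0.0145,True)[:2]; d=t-e
print("slot_server",np.hypot(*d),np.arctan2(d[1],d[0]),e+d*70/185)
E
```

```text
[0.6355 0.2192 0.091 ]
[0.66   0.2211 0.091 ]
[0.6399 0.1432 0.091 ]
[0.6662 0.1439 0.091 ]
[0.6504 0.1818 0.091 ]
[0.1034 0.3948 1.4781 0.0001 1.2695 0.0491]
spoon L 0.1813 yaw 0.039 origin [0.4654 0.2899]
knife L 0.1934 yaw 0.038 origin [0.4686 0.2319]
spreader L 0.13 yaw 0.039 origin [0.4736 0.116 ]
fork L 0.1908 yaw 0.033 origin [0.4777 0.0589]
slot_server 0.1874356691507259 0.04944867187733626 [0.4722 0.1732]
```

Request:
jog_arm(plan=[0,0,0,0,1,4,0.3,0,0,0,0,2.5,8,0.3,0,0,0,3,4.1,12.3,0.3,0,0,0,7,4.1,12.3,0.3,0,0,0,11,4.1,12.3,0.3,0,0,0,14.3,4.1,12.3,0.3,0,0,0,14.3,4.1,12.3,0.3,0,0,0,14.3,4.1,12.3,0.3])

```text
time: 35.4
tool_pos: [0.6534, 0.1788, 0.0726]
tool_rot: [3.102, 1.571, -3.13]
contact_force: [0.8, 0.2, 0.0]
opening: 0.0597
```

Request:
jog_arm(plan=[0.6,0,0,0,0,0,-0.3,0.6,0,0,0,0,0,-0.9,0.6,0,0,0,0,0,-0.9,0.6,0,0,0,0,0,-0.9,0.6,0,0,0,0,0,-0.9,0.6,0,0,0,0,0,-0.9,0.6,0,0,0,0,0,-0.9], newtons=25)

```text
time: 36.1
tool_pos: [0.6536, 0.1787, 0.0727]
tool_rot: [0.031, 1.569, 0.072]
contact_force: [1.0, -0.9, 2.9]
opening: 0.0198
```

```bash
python3 - <<'E'
from h import *
print(tool()[0],tool()[2]["contact_force"])
go([0.4055,0.1692,0.066],yaw=0.044)
E
```

```text
[0.6536 0.1787 0.0727] [ 1.0282 -0.8669  2.8617]
turn [-0.21  0.07 -0.  ] shift [  0.64   0.06 -24.83] | q6 0.11 cur z yaw deg 2.3 open 0.0198 t 36.1
```

Request:
jog_arm(plan=[0,0,0,0,0,-2,-0.9,0,0,0,0,0,-5,-0.9,0,0,0,0,0,-8,-0.9,0,0,0,0,0,-11,-0.9,0,0,0,0,0,-14,-0.9,0,0,0,0,0,-17,-0.9,0,0,0,0,0,-20,-0.9,0,0,0,0,0,-23,-0.9,0,0,0,0,0,-24.6,-0.9,0,0,0,0,0,-24.6,-0.9])

```text
time: 37.1
tool_pos: [0.406, 0.1677, 0.0727]
tool_rot: [-1.537, 1.569, -1.496]
contact_force: [-1.5, -5.8, 4.6]
opening: 0.02
```

Request:
jog_arm(plan=[0,0,0,0,0,-0.2,-0.9,0,0,0,0,0,-0.4,-0.9,0,0,0,0,0,-0.5,-0.9,0,0,0,0,0,-0.5,-0.9])

```text
time: 37.5
tool_pos: [0.4055, 0.1677, 0.0727]
tool_rot: [-0.197, 1.564, -0.157]
contact_force: [11.0, -7.0, -4.1]
opening: 0.0199
```

Request:
jog_arm(plan=[0,0,0,0,0,0.4,-0.9,0,0,0,0,0,0.5,0.2,0,0,0,0,0,0.5,0.2,0,0,0,0,0,0.5,0.2,0,0,0,-2,0,0.5,0.2,0,0,0,-6,0,0.5,0.2,0,0,0,-10,0,0.5,0.2,0,0,0,-14,-3,0.5,0.2,0,0,0,-17,-7,2.5,0.2,0,0,0,-17,-9,4.5,0.2])

```text
time: 38.5
tool_pos: [0.4526, 0.0791, 0.2463]
tool_rot: [-0.068, 1.563, -0.027]
contact_force: [1.1, 0.1, -0.5]
opening: 0.0551
```

```bash
python3 - <<'E'
from h import *
print(tool()[0],tool()[2]["contact_force"])
w=cams.read_camera("wrist"); save("w22",w["image"]); np.save("w22.npy",w,allow_pickle=True)
c=cams.read_camera("scene"); save("s22",c["image"])
c=cams.read_camera("side"); save("d22",c["image"])
E
```

```text
[0.4526 0.0791 0.2463] [ 1.0801  0.1073 -0.5004]
```

View pics/w22.png

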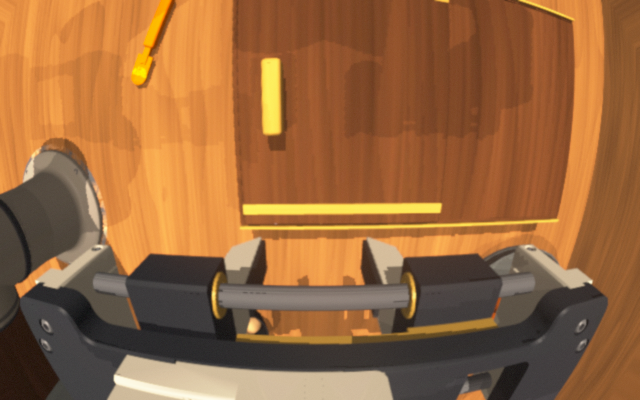

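View pics/s22.png

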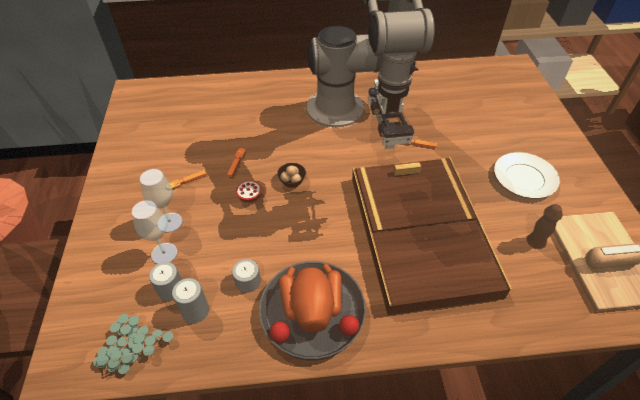

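View pics/d22.png

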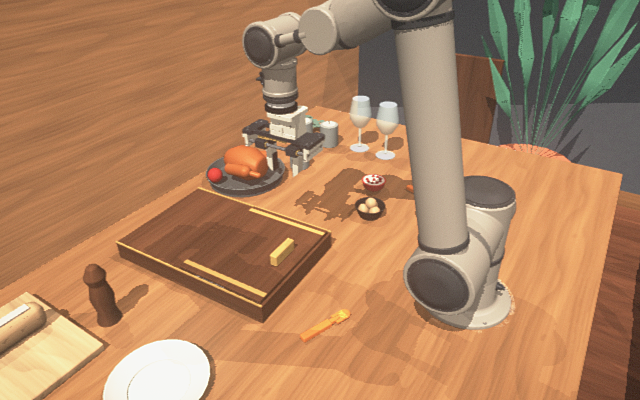

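```bash
python3 - <<'E'
from h import *
w=np.load("w22.npy",allow_pickle=True).item()
P=[onplane(w,u,v,0.091,True) for u,v in [(262,59),(280,59),(263,134),(282,134)]]
print(np.mean(P,0))
e=onplane(w,243,213,0.059,True); print("stripe end",e)
save("w22c",cv2.resize(w["image"][0:240,220:330],None,fx=2.5,fy=2.5))
c=cams.read_camera("scene"); save("s22c",cv2.resize(c["image"][150:200,345:465],None,fx=6,fy=6))
E
```

```text
[0.4078 0.1701 0.091 ]
stripe end [0.3705 0.033  0.059 ]
```

View pics/w22c.png

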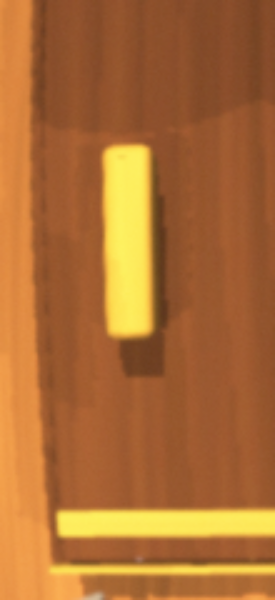

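View pics/s22c.png

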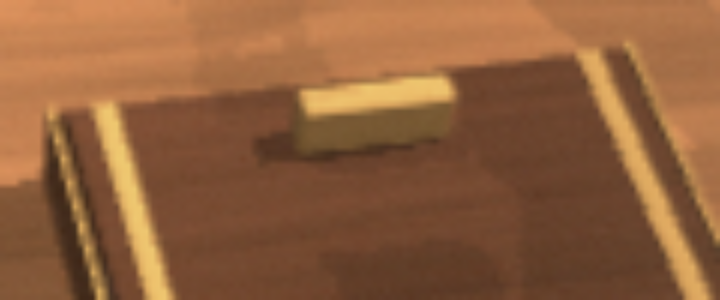

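```bash
python3 - <<'E'
from h import *
print(robot.hand_in())
E
```

```text
the job is handed in; nothing more can be done
None
```

The lid was slid fully open, the fork, spreader, knife and spoon went back in their own slots with heads the way the outlines point, and the lid was slid shut. I handed in at about 38.7 s. No cake server was on the table in any view, so its slot stayed empty.

- **Seating:** Before closing, the wrist camera put every piece within about 2 mm and 0.02 rad of its slot. Heights were not measured directly, but each piece was pressed down until it met the floor.
- **Lid:** It met its stop when pulled shut (11 N). The grip bar then measured x = 0.408 m, against about 0.406 m expected, and no gap shows at the robot end.
- **Bystanders:** The candles, glasses, pomegranate and walnuts look unmoved in the last pictures. I did not measure them. The gripper was clear of everything.
- **Disagreements:** Two earlier readings differed from that check. The fork slot's x differed by about 5 mm between two wrist views. A rougher measurement from another wrist view put the pieces 4 to 5 mm toward the robot. Both are inside the 12 mm limit.

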